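# Lay the tall amber bottle on the bottle roller

### The job

The tall amber bottle has settled and is to be rolled. Swing the clear cover of the bottle roller up until it stands upright or farther back and leave it up, then lay the tall amber bottle gently on its side in the valley between the two rubber rollers, its cap toward the end away from the drive housing and its whole barrel on the rollers. Let go of everything, and do not knock the shorter amber bottle about.

Things in the scene. Friction and masses are not known exactly. Their poses are not given: they have to be found in the camera images.
- roller_mixer: Bottle roller: white bench machine, fixed, 200 mm deep, 275 mm long, about 130 mm high with its cover shut. Origin at table height below the middle of the valley between the rollers; +x to its back (hinge side), +y along the rollers from the drive housing to the open end, z up. Base x -85 to +115, 28 mm high; two posts at x 104, to 122 mm; low end plate at y 91 to 103, x -56 to 56, 64 mm high.
- cradle (a point): Middle of the valley between two parallel black rubber rollers, 86 mm above the table: the axis of a 59 mm bottle lying there passes here, along the roller's y. Rollers 28 mm diameter, 170 mm long (y -85 to +85), axes at x -22 and +22, 48 mm up; they turn freely with slight drag.
- drive_housing (a point): Top centre of the drive housing, a white box with a knob and rocker switch on its front, at one end of the rollers: 119 mm high, y -161 to -91, x -80 to +106 mm in the roller's frame.
- cover (a joint): Angle of the clear cover, rad: 0 shut (flat above the rollers), grows as its front edge swings up and back, 1.57 upright, stop at 1.80. The hinge has friction: the cover stays wherever it is left, and swinging it takes about 4 N at the handle. Starts shut or ajar (0 to 0.5).
- cover_handle (a point): Middle of the cover's round grip bar: dark steel, 10 mm diameter, 100 mm long along the roller's y. It lies in the plane of the cover, 40 mm clear in front of its front rail, 205 mm from the hinge axis: shut at x -105, 126 mm up; upright 331 mm up. Can be pinched from above, one finger between bar and rail, and turns between the pads as the cover swings.
- cover_hinge (a point): Fixed point on the cover's hinge axis, in line with the middle of the bar: x 100, y -26, z 126 mm in the roller's frame. The axis runs along the roller's y. Cover: 165 mm from hinge to front edge, y -151 to +99.
- tall_bottle: Tall round amber bottle with a dark screw cap, 135 mm high, about 0.2 kg, standing on the table at the start. Origin at the centre of its underside, z through the cap. Barrel 59 mm diameter from 0 to 78 mm, shoulder to 102, cap 35 mm diameter from 102 to 135. Centre of mass about 55 mm from the underside.
- cap_top (a point): Centre of the top of the tall bottle's cap, 135 mm from its underside along the axis.
- short_bottle: The shorter amber bottle with a brass-coloured cap, 113 mm high, 55 mm diameter, standing near the tall one; it stays where it is. Origin at the centre of its underside. The two bottles may stand in either place.

How it is judged:
On the way, in this order (a step that is already met when the one before it is completed fails the run):
1. the cover is swung up to about upright (beyond 1.35 rad) (value of joint cover above 1.35 rad), for 0.2 s.
2. the tall bottle is lifted off the table (height (world z) of tall_bottle above 0.03 m), for 0.2 s.
At the end, for the whole second after the job is handed in: Cover open beyond 1.35 rad; tall bottle at rest on both rollers, within 7 degrees of level and of the rollers' direction, underside within 8 mm of the valley's middle and 79 to 92 mm up, 78 mm barrel wholly on the rollers (underside y -95 to +7 mm), cap away from the drive housing (value of joint cover above 1.35 rad and angle between tall_bottle's own z axis and vertical between 1.45 and 1.69 rad and angle between the z axis of tall_bottle and the y axis of roller_mixer, either way round below 0.12 rad and x of tall_bottle in the frame of roller_mixer between -0.008 and 0.008 m and y of tall_bottle in the frame of roller_mixer between -0.095 and 0.007 m and z of tall_bottle in the frame of roller_mixer between 0.079 and 0.092 m and y of cap_top in the frame of roller_mixer above 0.03 m and linear speed of tall_bottle below 0.02 m/s and angular speed of tall_bottle below 0.3 rad/s); the robot touches nothing.
It fails at once if the tall bottle is pressed on the roller with more than 70 N (contact force between tall_bottle and roller_mixer above 70 N).
It fails at once if the tall bottle is dropped or knocked over: out of the fingers' hold it moves faster than 0.5 m/s (a free fall of more than about 12 mm) (contact force between tall_bottle and the fingers below 0.1 N and linear speed of tall_bottle above 0.5 m/s).
It fails at once if the shorter amber bottle is moved by more than 40 mm or tipped (distance of short_bottle from where it was at the start of the episode above 0.04 m or angle between short_bottle's own z axis and vertical above 0.5 rad).
It also fails if it takes over 58 s, if anything falls off the work surface, if the arm or the gripper's body presses on something with over 40 N, if the wrist force passes 120 N, or if a joint passes its speed limit or range.

### The arm

A 6-joint arm with a two-finger parallel gripper is mounted at the origin on a cart in front of the work surface, level with it; the furniture and walls round the work are solid. World frame = base frame: x ahead of the robot, y to its left, z up, the work surface at z = 0. Lengths are in m, angles in rad, forces in N, time in s.
With the tool pointing down it reaches from about 0.35 to 0.725 m from the base axis. Payload 4.3 kg.
Tool frame: the origin (TCP) lies between the finger pads; the fingertips stand 14 mm ahead of it and the grasp point (between the pads) lies 5 mm behind it (arm.tip_reach is the distance from the TCP to the fingertips, in m); z points along the fingers, y is the direction in which the jaws open and shut (so a half turn about z gives the same grasp; the last joint's range is limited). The gripper opens to 85 mm and grips with 20 to 120 N. Pads are 22 mm wide; open, the fingers measure 114 mm over their backs; the gripper's body (76 mm by 85 mm) begins 54 mm behind the grasp point. The pads swing forward as they close: fully open they stand 13 mm farther back than shut.
Start: joints at [-1.389, 0.377, 0.081, 1.274, 0, 1.46], TCP at [0.165, -0.551, 0.245] pointing down, gripper open.
Joint ranges: [-2.72, 2.72], [-0.84, 1.66], [-1.02, 1.22], [-1.77, 2.12], [-1.37, 1.28], [-3.14, 3.14]. Speed limits (rad/s): [2.57, 2.57, 3.14, 3.14, 3.14, 3.14].

### API

Orientations are given as [roll, pitch, yaw] about the fixed x, y, z axes, in that order (R = Rz(yaw) Ry(pitch) Rx(roll)).
In Python, from bench import arm gives the robot as it stands.
- The arm moves only by the shell command python3 -m inch 'ROWS' [OPENING] [FORCE]. ROWS is a JSON object of lists of equal length, an entry for each row: "travel": the shift along the tool's x, y, z in mm, a list of three; "angular": the turn, a rotation vector about the tool's x, y, z in rad, a list of three. A call has 1 to 12 rows; each row is the pose to reach, as a shift and turn from the pose commanded when the call began, along the tool's axes at that moment; what a row does not reach only later rows make up. A row lasts 1/10 s, in which the tool goes at most 50 mm and 8.59 degrees, less where a joint would pass 70% of its speed; a pose out of reach is approached as far as the arm can. A call with a gripper value outside its range is refused whole. OPENING is the closure, from 0 (fully open) to 1 (shut), set as the call begins (- or left out, the last holds). The fingers move at their own pace and stop on an object; FORCE is the grip in N (left out, the last holds). Time passes only in rows, so rows that repeat a pose let the fingers close. It gives the time, the measured TCP pose, the force and the opening at its end, in the units of the state.
- arm.get_state(): the state, without advancing time (a new reading comes with each control period).
- arm.grab_frame(name): name is "scene" or "top" or "wrist"; returns (picture, depth): 480x640x3 uint8, blue, green, red; 480x640 float32, m along the optical axis (not along the pixel's ray), 0 where there is no reading.
- arm.calibration(name): a dict with "intrinsics" (3x3 intrinsics, pixels), "k1" (the pictures are not rectified: a ray, as slopes to the right and down, at radius r is drawn at 1 + k1 r^2 times it, then the intrinsics apply), "R" (3x3) and "t" (3): a world point X has camera coordinates R X + t; the wrist camera has in their place "T_tool_cam" (4x4, takes a point from camera to tool coordinates, whose origin is the TCP and whose axes are the flange's). Camera axes: x right, y down, z forward; pixel columns grow to the right and rows downward; lengths in m; the calibration is good to about 2 mm. A picture is of the moment at which its call begins: read the wrist's pose just before it. calibration takes no time and is no camera call.
- arm.close_job(): hands the job in, once; it reports no verdict.
The state is a dict: "clock": time; "joints": joint angles; "qd": joint speeds; "effort": joint torques, N m; "tcp_pos": TCP position; "tcp_rot": TCP orientation; "wrist_force": force on the tool from outside, world axes, zero at the start; "wrist_torque": the same for the moment, N m; "finger_gap": finger opening in m.
Only numpy, scipy, OpenCV 4.12 (cv2) and the standard library are available. Lean on these libraries where they do the work, as an engineer would, in place of code of your own. Each camera call takes 0.05 s, during which the arm holds its last target.

## Working session

There is one attempt and no reset: what is moved stays moved. The work goes in short steps, Python scripts to look and compute and a shell command to move; the robot and the scene stay as the last step left them, time stands still between calls to the robot, and variables do not carry over. Pictures are saved under pics/ and viewed, and the job is handed in when it is done.

```bash
ls; mkdir -p pics
python3 - <<'E'
from bench import arm
import cv2, numpy as np
s=arm.get_state(); print(s)
for n in ["scene","top","wrist"]:
    c=arm.calibration(n); print(n,c)
    im,d=arm.grab_frame(n); cv2.imwrite(f"pics/{n}0.png",im); np.savez(f"pics/{n}0.npz",im=im,d=d)
E
```

```text
pics
{'clock': 0.0, 'joints': array([-1.38929610e+00,  3.78076403e-01,  7.96411662e-02,  1.27439642e+00,
        5.85031454e-06,  1.46050501e+00]), 'qd': array([-0.00013965, -0.00068994, -0.00046794,  0.00185705,  0.00075089,
       -0.00045709]), 'effort': array([ 3.37067895e-04, -4.63607955e+01,  2.69874054e+01,  2.07930431e-02,
       -2.53311673e-04, -4.88339950e-06]), 'tcp_pos': array([ 0.16530915, -0.5500781 ,  0.24435914]), 'tcp_rot': array([-3.13957034e+00, -2.29838762e-04,  2.91791310e-01]), 'wrist_force': array([-0.12896485, -0.82427852, -0.09996905]), 'wrist_torque': array([ 0.00212072, -0.06866255,  0.03088865]), 'finger_gap': 0.08554633798708788}
scene {'intrinsics': array([[540.93607102,   0.        , 321.27069935],
       [  0.        , 540.93607102, 234.58475772],
       [  0.        ,   0.        ,   1.        ]]), 'k1': -0.11141082304395061, 'R': array([[-0.52544623, -0.85064544,  0.01756686],
       [-0.41307118,  0.23699625, -0.87932075],
       [ 0.74382691, -0.46929213, -0.4759059 ]]), 't': array([0.15488518, 0.3392276 , 0.86465203])}
top {'intrinsics': array([[
[... 238 characters left out ...]
.99338125, -0.02863441, -0.1112374 ],
       [ 0.11138552, -0.00362569, -0.99377066]]), 't': array([-0.13007946,  0.51492535,  1.16471649])}
wrist {'intrinsics': array([[373.73464099,   0.        , 314.41132043],
       [  0.        , 373.73464099, 240.29400728],
       [  0.        ,   0.        ,   1.        ]]), 'k1': -0.07143407916321881, 'T_tool_cam': array([[-1.83113565e-04, -9.64925887e-01, -2.62522379e-01,
         6.60018174e-02],
       [ 9.99999965e-01, -2.27348401e-04,  1.38124603e-04,
         1.02577759e-03],
       [-1.92964048e-04, -2.62522345e-01,  9.64925894e-01,
        -1.28449594e-01],
       [ 0.00000000e+00,  0.00000000e+00,  0.00000000e+00,
         1.00000000e+00]])}
```

View pics/scene0.png

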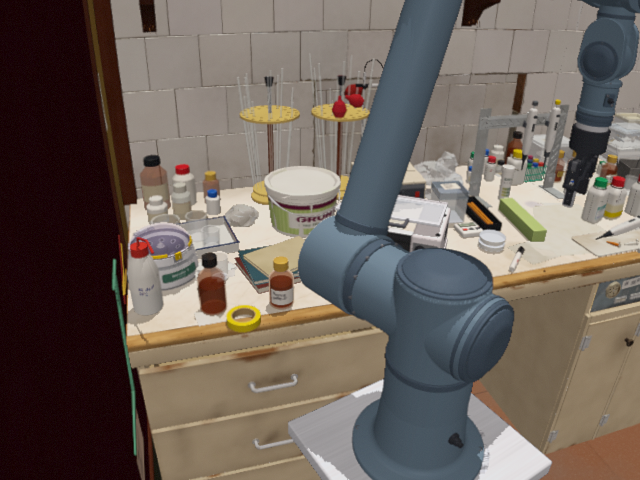

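View pics/top0.png

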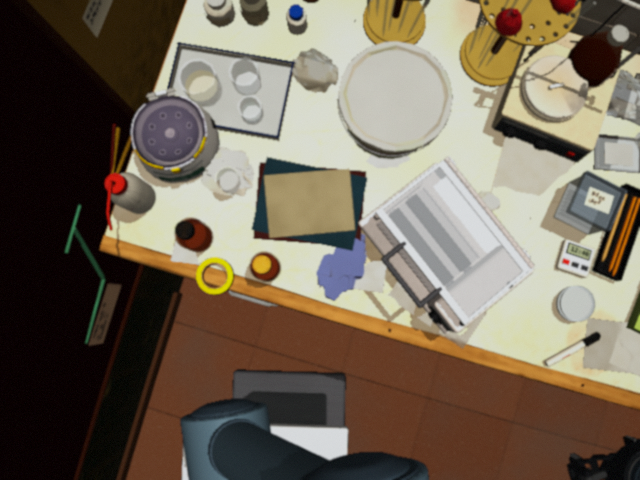

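View pics/wrist0.png

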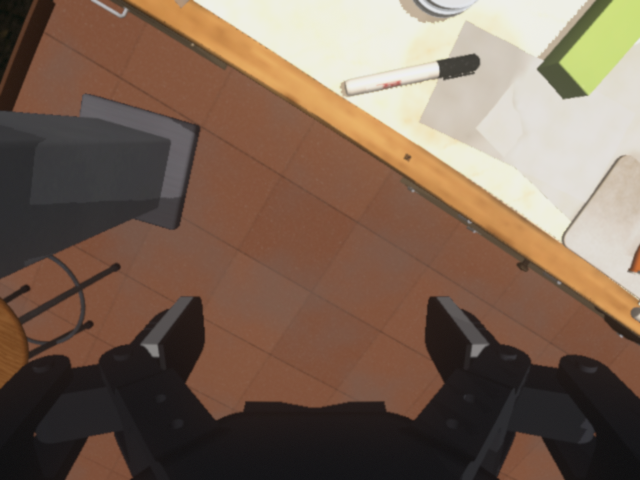

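The top view shows the tall bottle (dark cap at about (187,229)), the short bottle (brass cap at about (264,265)) and the roller around (447,240), with its dark bar running from (385,245) to (440,290). In the scene view the arm hides the roller. I'll zoom in and measure.

```bash
cat > h.py <<'E'
import numpy as np, cv2
from scipy.spatial.transform import Rotation as Ro
from bench import arm
def camof(name,s=None):
    c=arm.calibration(name)
    if name=="wrist":
        T=np.eye(4);T[:3,:3]=Ro.from_euler('xyz',s["tcp_rot"]).as_matrix();T[:3,3]=s["tcp_pos"]
        W=T@c["T_tool_cam"]; R=W[:3,:3].T; t=-R@W[:3,3]
    else: R=np.array(c["R"]);t=np.array(c["t"])
    return np.array(c["intrinsics"]),np.array([c["k1"],0,0,0]),R,t
def slopes(cam,uv):
    # 1+k1 r^2 of undistorted slopes = OpenCV model
    return cv2.undistortPoints(np.array(uv,float).reshape(-1,1,2),cam[0],cam[1]).reshape(-1,2)
def ray(cam,uv):
    m=slopes(cam,uv); d=np.c_[m,np.ones(len(m))]@cam[2]; o=-cam[2].T@cam[3]; return o,d
def plane(cam,uv,z):
    o,d=ray(cam,uv); return o+d*((z-o[2])/d[:,2])[:,None]
def depthpt(cam,uv,dep):
    o,d=ray(cam,uv); uv=np.array(uv).reshape(-1,2).round().astype(int)
    return o+d*dep[uv[:,1],uv[:,0]][:,None]
def proj(cam,X):
    p,_=cv2.projectPoints(np.array(X,float).reshape(-1,3),cv2.Rodrigues(cam[2])[0],cam[3],cam[0],cam[1]); return p.reshape(-1,2)
def tri(c1,u1,c2,u2):
    o1,d1=ray(c1,u1);o2,d2=ray(c2,u2);d1=d1[0]/np.linalg.norm(d1);d2=d2[0]/np.linalg.norm(d2)
    a=np.linalg.lstsq(np.c_[d1,-d2],o2-o1,rcond=None)[0];p=o1+a[0]*d1;q=o2+a[1]*d2
    return (p+q)/2,np.linalg.norm(p-q)
E
python3 - <<'E'
import cv2,numpy as np
im=cv2.imread('pics/top0.png')
cv2.imwrite('pics/topz.png',cv2.resize(im[140:350,340:560],None,fx=3.6,fy=2.857*1,interpolation=cv2.INTER_CUBIC) if 0 else cv2.resize(im[140:350,340:560],(628,600),interpolation=cv2.INTER_CUBIC))
cv2.imwrite('pics/topb.png',cv2.resize(im[190:300,150:300],(800,587),interpolation=cv2.INTER_CUBIC))
d=np.load('pics/top0.npz')['d']
from h import *
c=camof('top')
for u in [(170,300-40),(300,150),(187,229),(264,265),(195,234),(400,255),(420,290),(440,310),(410,190),(450,250),(480,280),(500,260),(380,220),(450,170),(520,260),(430,200),(490,220)]:
    print(u,depthpt(c,[u],d)[0].round(3))
E
```

```text
(170, 260) [ 0.464  0.201 -0.   ]
(300, 150) [ 0.694 -0.048 -0.004]
(187, 229) [0.511 0.139 0.136]
(264, 265) [0.453 0.003 0.112]
(195, 234) [0.506 0.132 0.1  ]
(400, 255) [ 0.484 -0.249  0.033]
(420, 290) [ 0.419 -0.289  0.026]
(440, 310) [ 0.382 -0.311  0.119]
(410, 190) [ 0.591 -0.252  0.139]
(450, 250) [ 0.487 -0.324  0.139]
(480, 280) [ 0.436 -0.378  0.138]
(500, 260) [ 0.472 -0.416  0.13 ]
(380, 220) [ 0.552 -0.21   0.026]
(450, 170) [ 0.632 -0.325  0.129]
(520, 260) [ 0.473 -0.451  0.133]
(430, 200) [ 0.575 -0.288  0.137]
(490, 220) [ 0.544 -0.398  0.128]
```

View pics/topz.png

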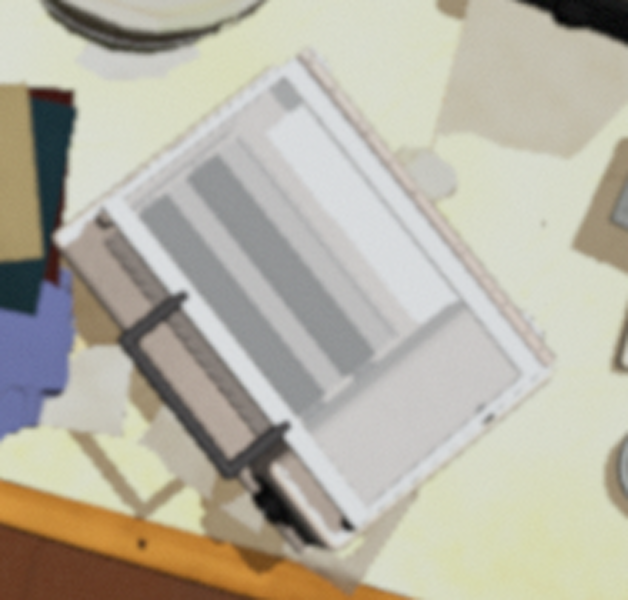

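View pics/topb.png

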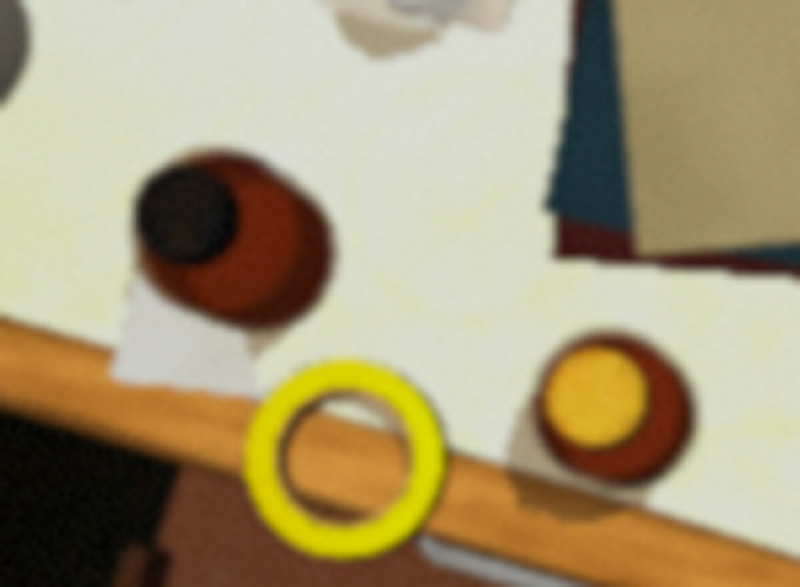

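Run:
```python
from h import *
z=np.load('pics/top0.npz');d=z['d'];im=z['im'];c=camof('top')
vv,uu=np.mgrid[140:350,340:560]; uv=np.c_[uu.ravel(),vv.ravel()]
P=depthpt(c,uv,d); ok=(d[uv[:,1],uv[:,0]]>0)
P=P[ok];uv=uv[ok]
r=cv2.minAreaRect
m=(P[:,2]>0.10)
mk=np.zeros(d.shape,np.uint8); mk[uv[m][:,1],uv[m][:,0]]=255
n,l,st,ce=cv2.connectedComponentsWithStats(cv2.morphologyEx(mk,cv2.MORPH_OPEN,np.ones((7,7))))
i=1+st[1:,4].argmax(); print(st[i])
sel=l[uv[:,1],uv[:,0]]==i; Q=P[sel]
rect=cv2.minAreaRect((Q[:,:2]*1000).astype(np.float32)); print(rect, cv2.boxPoints(rect).round(1).tolist())
A=np.c_[Q[:,:2],np.ones(len(Q))];w=np.ones(len(Q))>0
for _ in range(5):
    k=np.linalg.lstsq(A[w],Q[w,2],rcond=None)[0];e=Q[:,2]-A@k;w=abs(e)<0.006
print('plane',k,'slope',np.hypot(*k[:2]),'dir',np.degrees(np.arctan2(-k[1],-k[0])),e[w].std(),w.mean())
# dark bar
g=im.max(2)[uv[:,1],uv[:,0]]
b=(g<75)&(P[:,2]>0.11)
mb=np.zeros(d.shape,np.uint8); mb[uv[b][:,1],uv[b][:,0]]=255
n,l2,st2,ce2=cv2.connectedComponentsWithStats(mb)
for j in range(1,n):
    if st2[j,4]>15:
        B=P[l2[uv[:,1],uv[:,0]]==j];print(st2[j],ce2[j].round(1),B.min(0).round(3),B.max(0).round(3),np.median(B,0).round(3))
v=cv2.resize(im[140:350,340:560],(628,600));o=cv2.resize(mb[140:350,340:560],(628,600));v[o>0]=(0,0,255)
cv2.imwrite('pics/bar.png',v)
```

```text
[  378   159   156   172 13722]
((500.50732421875, -333.60888671875), (260.7281188964844, 193.79693603515625), 39.11762237548828) [[338.20001220703125, -340.70001220703125], [460.5, -491.0], [662.7999877929688, -326.5], [540.5, -176.1999969482422]]
plane [-0.07148701  0.08881368  0.20290178] slope 0.11400992111608094 dir -51.16906523913246 0.002036627913872868 0.9395860661711121
[382 245  57  62 313] [407.2 279.4] [ 0.388 -0.302  0.144] [ 0.492 -0.204  0.16 ] [ 0.421 -0.242  0.152]
```

View pics/bar.png

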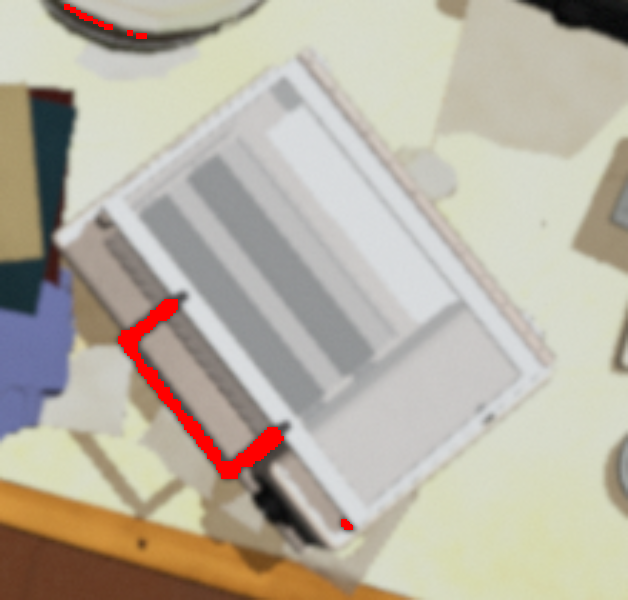

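Run:
```python
from h import *
z=np.load('pics/top0.npz');d=z['d'];im=z['im'];c=camof('top')
f=lambda u,v:(340+u*220/628,140+v*210/600)
th=0.1135; zb=.126+.205*np.sin(th)
e=plane(c,[f(126,341),f(231,471)],zb); print('bar ends',e.round(4),'len',np.linalg.norm(e[0]-e[1]),'mid',e.mean(0))
a=e[0]-e[1]; print('bar dir',np.degrees(np.arctan2(a[1],a[0])))
psi=np.radians(39.0); yr=np.array([np.cos(psi),np.sin(psi)]);xr=np.array([yr[1],-yr[0]])
H=e.mean(0)[:2]+.205*np.cos(th)*xr; O=H-.1*xr+.026*yr; print('H',H,'O',O)
# bottles
for nm,u in [('tallcap',(187.5,229.5)),('shortcap',(262,264))]: print(nm)
hsv=cv2.cvtColor(im,cv2.COLOR_BGR2HSV)
def cap(mask,box,zz):
    m=np.zeros(mask.shape,np.uint8);x0,x1,y0,y1=box;m[y0:y1,x0:x1]=mask[y0:y1,x0:x1]*255
    cs=max(cv2.findContours(m,cv2.RETR_EXTERNAL,cv2.CHAIN_APPROX_NONE)[0],key=cv2.contourArea)
    (x,y),r=cv2.minEnclosingCircle(cs);M=cv2.moments(cs);cc=(M['m10']/M['m00'],M['m01']/M['m00'])
    print(cc,r,plane(c,[cc],zz).round(4), 'r(m)',r/620*(1.16-zz), depthpt(c,[cc],d).round(4))
cap((im.max(2)<60),(165,215,205,255),.135)
cap((hsv[...,0]>14)&(hsv[...,0]<32)&(hsv[...,1]>150)&(im.max(2)>100),(240,285,245,285),.113)
print(depthpt(c,[(186,275),(232,275),(215,258),(218,291),(205,262)],d).round(3))
```

```text
bar ends [[ 0.4664 -0.2079  0.1492]
 [ 0.3899 -0.2728  0.1492]] len 0.10035075628797854 mid [ 0.42815184 -0.24032867  0.14921758]
bar dir 40.27804319283824
H [ 0.55633244 -0.39861853] O [ 0.5136062 -0.3045416]
tallcap
shortcap
(185.01503759398497, 230.22681704260648) 10.12432861328125 [[0.5087 0.1424 0.135 ]] r(m) 0.016737801336473034 [[0.5091 0.1432 0.1316]]
(261.34397163120565, 263.9468085106383) 10.131539344787598 [[0.4547 0.0073 0.113 ]] r(m) 0.017109228538697764 [[0.4547 0.0073 0.1136]]
[[ 0.436  0.168 -0.001]
 [ 0.438  0.073  0.019]
 [ 0.469  0.107  0.022]
 [ 0.406  0.099  0.02 ]
 [ 0.461  0.127  0.017]]
```

```bash
cat >> h.py <<'E'
def Rd(yaw): return Ro.from_euler('xyz',[np.pi,0,yaw])
def delta(p,R,s=None):
    s=s or arm.get_state(); R0=Ro.from_euler('xyz',s["tcp_rot"])
    t=R0.inv().apply(np.array(p)-s["tcp_pos"])*1000; a=(R0.inv()*R).as_rotvec()
    print('travel',t.round(1).tolist(),'ang',a.round(4).tolist(),'clk',round(s['clock'],2)); return t,a
E
python3 - <<'E'
from h import *
delta([.428,-.240,.25],Rd(np.radians(39.5)))
E
```

```text
travel [340.8, -221.5, -5.0] ang [-0.0015, -0.0005, -0.3976] clk 0.15
```

```bash
python3 -m inch '{"travel":[[340,-222,-5],[340,-222,-5],[340,-222,-5],[340,-222,-5],[340,-222,-5],[340,-222,-5],[340,-222,-5],[340,-222,-5],[340,-222,-5],[340,-222,-5],[340,-222,-5],[340,-222,-5]],"angular":[[0,0,-0.4],[0,0,-0.4],[0,0,-0.4],[0,0,-0.4],[0,0,-0.4],[0,0,-0.4],[0,0,-0.4],[0,0,-0.4],[0,0,-0.4],[0,0,-0.4],[0,0,-0.4],[0,0,-0.4]]}' 0.6 40
python3 - <<'E'
from h import *
s=arm.get_state();print(s['joints'].round(3),s['finger_gap'],s['clock'])
im,d=arm.grab_frame('wrist');np.savez('pics/w1.npz',im=im,d=d,p=s['tcp_pos'],r=s['tcp_rot']);cv2.imwrite('pics/w1.png',im)
delta([.428,-.240,.25],Rd(np.radians(39.5)))
c=camof('wrist',s);print(proj(c,[.428,-.240,.149]))
E
```

```text
clock: 1.35
tcp_pos: [0.4263, -0.2414, 0.2501]
tcp_rot: [-3.141, 0.0, 0.689]
wrist_force: [-0.2, -0.0, 0.7]
finger_gap: 0.0337
[-0.645  0.203 -0.144  1.223 -0.     1.808] 0.03367186261179383 1.35
travel [2.3, -0.1, 0.2] ang [-0.0001, 0.0004, -0.0002] clk 1.4
[[313.04138872 241.64555088]]
```

View pics/w1.png

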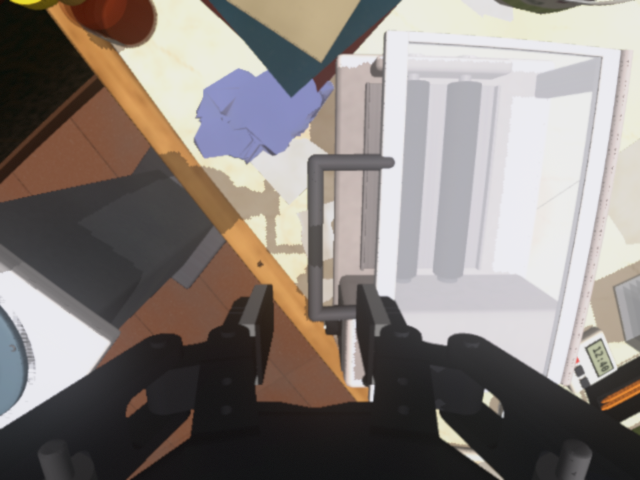

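Run:
```python
from h import *
z=np.load('pics/w1.npz');s=dict(tcp_pos=z['p'],tcp_rot=z['r']);c=camof('wrist',s);im=z['im'];d=z['d']
m=(im.max(2)<110).astype(np.uint8)
for v in (180,200,220,240,260,280,300):
    u=np.where(m[v,300:335])[0]+300; print(v,u.min(),u.max(),end='; ')
print()
e=plane(c,[(315.2,157),(317.8,316)],.149);a=e[0]-e[1];print(e,np.linalg.norm(a),np.degrees(np.arctan2(a[1],a[0])),e.mean(0))
ct=camof('top');f=lambda u,v:(340+u*220/628,140+v*210/600)
for a,b in [(f(126,341),(315.2,157)),(f(231,471),(317.8,316))]: print(tri(ct,a,c,b))
print(depthpt(c,[(315.5,180),(316.5,240),(317,290)],d))
# roller edges: cover rail etc yaw by world pts from depth
for u in [(388,40),(388,370),(400,60),(620,60),(625,55),(572,370)]: print(u,depthpt(c,[u],d)[0].round(3))
```

```text
180 308 322; 200 308 322; 220 309 322; 240 309 321; 260 309 321; 280 308 321; 300 308 321; 
[[ 0.46966398 -0.20741049  0.149     ]
 [ 0.38977168 -0.27560386  0.149     ]] 0.10503862624611929 40.482951817585885 [ 0.42971783 -0.24150718  0.149     ]
(array([ 0.46848047, -0.20890988,  0.12840666]), np.float64(0.0019746130646197736))
(array([ 0.39037264, -0.27353177,  0.15173243]), np.float64(0.002485549002273776))
[[ 0.45969111 -0.2158524   0.15601492]
 [ 0.43133723 -0.24006586  0.1543232 ]
 [ 0.40542054 -0.26191814  0.15331839]]
(388, 40) [ 0.547 -0.197  0.148]
(388, 370) [ 0.45  -0.244  0.307]
(400, 60) [ 0.544 -0.21   0.147]
(620, 60) [ 0.647 -0.32   0.128]
(625, 55) [ 0.65 -0.32  0.13]
(572, 370) [ 0.474 -0.469  0.132]
```

```bash
python3 -m inch '{"travel":[[5,1,50],[5,1,90],[5,1,106],[5,1,106]],"angular":[[0,0,0],[0,0,0],[0,0,0],[0,0,0]]}' - 25
python3 -m inch '{"travel":[[0,0,0],[0,0,0],[0,0,0],[0,0,0],[0,0,0]],"angular":[[0,0,0],[0,0,0],[0,0,0],[0,0,0],[0,0,0]]}' 1 25
python3 - <<'E'
from h import *
s=arm.get_state();print(s['joints'].round(3),s['finger_gap'],s['wrist_force'])
delta([.428,-.240,.25],Rd(np.radians(39.5)))
E
```

```text
clock: 1.8
tcp_pos: [0.4288, -0.2373, 0.1415]
tcp_rot: [-3.135, 0.002, 0.69]
wrist_force: [0.0, 0.6, -0.8]
finger_gap: 0.034
clock: 2.3
tcp_pos: [0.4311, -0.2379, 0.1448]
tcp_rot: [-3.141, 0.001, 0.692]
wrist_force: [-5.0, 1.8, 2.1]
finger_gap: 0.0094
[-6.330e-01  2.690e-01 -3.410e-01  9.610e-01 -1.000e-03  1.817e+00] 0.009403920232738878 [-4.98685289  1.79648098  2.0666227 ]
travel [-3.9, -0.4, -105.2] ang [-0.0002, 0.0009, 0.0022] clk 2.3
```

Run:
```python
import numpy as np
R=205;t0=.117
for i in range(1,13):
    t=t0+.06*i;a=.03*i
    print([0,round(R*(np.cos(t0)-np.cos(t))+5*np.sin(a)),round(-R*(np.sin(t)-np.sin(t0))+5*(np.cos(a)-1))],[-round(a,2),0,0])
```

```text
[0, 2, -12] [-0.03, 0, 0]
[0, 5, -24] [-0.06, 0, 0]
[0, 8, -36] [-0.09, 0, 0]
[0, 12, -48] [-0.12, 0, 0]
[0, 17, -59] [-0.15, 0, 0]
[0, 22, -70] [-0.18, 0, 0]
[0, 28, -81] [-0.21, 0, 0]
[0, 35, -91] [-0.24, 0, 0]
[0, 43, -101] [-0.27, 0, 0]
[0, 51, -111] [-0.3, 0, 0]
[0, 59, -120] [-0.33, 0, 0]
[0, 68, -129] [-0.36, 0, 0]
```

```bash
python3 -m inch '{"travel":[[0,2,-12],[0,5,-24],[0,8,-36],[0,12,-48],[0,17,-59],[0,22,-70],[0,28,-81],[0,35,-91],[0,43,-101],[0,51,-111],[0,59,-120],[0,68,-129]],"angular":[[-0.03,0,0],[-0.06,0,0],[-0.09,0,0],[-0.12,0,0],[-0.15,0,0],[-0.18,0,0],[-0.21,0,0],[-0.24,0,0],[-0.27,0,0],[-0.30,0,0],[-0.33,0,0],[-0.36,0,0]]}' 1 25
python3 - <<'E'
from h import *
s=arm.get_state();print(s['joints'].round(3),s['finger_gap'],s['wrist_force'],s['tcp_pos'],s['tcp_rot'])
b=s['tcp_pos']-.005*Ro.from_euler('xyz',s['tcp_rot']).as_matrix()[:,2]
xr=np.array([.636,-.772]);v=(b[:2]-np.array([.5605,-.3964]))@xr;w=b[2]-.126;print(b,np.hypot(v,w),np.arctan2(w,-v))
E
```

```text
clock: 3.5
tcp_pos: [0.4736, -0.2893, 0.2755]
tcp_rot: [2.78, 0.001, 0.692]
wrist_force: [-4.9, 0.6, -1.0]
finger_gap: 0.0086
[-0.612  0.044 -0.335  0.842 -0.094  1.821] 0.008627347641626933 [-4.90688769  0.6280696  -0.95440873] [ 0.47364208 -0.28928015  0.27554819] [2.77974039e+00 9.02744366e-04 6.91962020e-01]
[ 0.47251596 -0.28791454  0.2802244 ] 0.2080953260621233 0.83474270501718
```

Run:
```python
import numpy as np
R=205;t0=.835;a0=.362
for i in range(1,13):
    t=t0+.065*i;a=a0+.03*i
    dY=R*(np.cos(t0)-np.cos(t))+5*(np.sin(a)-np.sin(a0));dZ=-R*(np.sin(t)-np.sin(t0))+5*(np.cos(a)-np.cos(a0))
    print([0,round(np.cos(a0)*dY-np.sin(a0)*dZ),round(np.sin(a0)*dY+np.cos(a0)*dZ)],[-round(a-a0,2),0,0])
```

```text
[0, 13, -4] [-0.03, 0, 0]
[0, 26, -8] [-0.06, 0, 0]
[0, 39, -11] [-0.09, 0, 0]
[0, 52, -13] [-0.12, 0, 0]
[0, 66, -14] [-0.15, 0, 0]
[0, 79, -14] [-0.18, 0, 0]
[0, 93, -14] [-0.21, 0, 0]
[0, 106, -12] [-0.24, 0, 0]
[0, 119, -10] [-0.27, 0, 0]
[0, 132, -7] [-0.3, 0, 0]
[0, 145, -3] [-0.33, 0, 0]
[0, 158, 2] [-0.36, 0, 0]
```

```bash
python3 -m inch '{"travel":[[0,13,-4],[0,26,-8],[0,39,-11],[0,52,-13],[0,66,-14],[0,79,-14],[0,93,-14],[0,106,-12],[0,119,-10],[0,132,-7],[0,145,-3],[0,158,2]],"angular":[[-0.03,0,0],[-0.06,0,0],[-0.09,0,0],[-0.12,0,0],[-0.15,0,0],[-0.18,0,0],[-0.21,0,0],[-0.24,0,0],[-0.27,0,0],[-0.30,0,0],[-0.33,0,0],[-0.36,0,0]]}' 1 25
python3 - <<'E'
from h import *
s=arm.get_state();print(s['joints'].round(3),s['finger_gap'],s['wrist_force'],s['tcp_pos'],s['tcp_rot'])
b=s['tcp_pos']-.005*Ro.from_euler('xyz',s['tcp_rot']).as_matrix()[:,2]
xr=np.array([.636,-.772]);v=(b[:2]-np.array([.5605,-.3964]))@xr;w=b[2]-.126;print(b,np.hypot(v,w),np.arctan2(w,-v))
E
```

```text
clock: 4.7
tcp_pos: [0.57, -0.4055, 0.3299]
tcp_rot: [2.416, 0.0, 0.691]
wrist_force: [-4.1, 1.3, -2.6]
finger_gap: 0.0091
[-0.643  0.081 -0.364  0.415 -0.157  1.75 ] 0.00914276364288055 [-4.13992086  1.28003987 -2.62152999] [ 0.56995156 -0.40550425  0.32987598] [2.41636023e+00 2.34088261e-04 6.90693329e-01]
[ 0.56783935 -0.40294728  0.3336177 ] 0.20784521559921446 1.6175901714357237
```

```bash
python3 -m inch '{"travel":[[0,0,0],[0,0,0],[0,0,0],[0,0,0],[0,0,-20],[0,0,-50],[0,0,-80],[0,0,-110],[0,0,-110]],"angular":[[0,0,0],[0,0,0],[0,0,0],[0,0,0],[0,0,0],[0,0,0],[0,0,0],[0,0,0],[0,0,0]]}' 0.68 25
python3 - <<'E'
from h import *
s=arm.get_state();print(s['joints'].round(4).tolist(),s['finger_gap'],s['wrist_force'],s['tcp_pos'],s['tcp_rot'])
im,d=arm.grab_frame('wrist');np.savez('pics/w2.npz',im=im,d=d,p=s['tcp_pos'],r=s['tcp_rot']);cv2.imwrite('pics/w2.png',im)
im,d=arm.grab_frame('top');np.savez('pics/top1.npz',im=im,d=d);cv2.imwrite('pics/top1.png',im)
E
```

```text
clock: 5.6
tcp_pos: [0.5243, -0.3484, 0.4162]
tcp_rot: [2.413, -0.002, 0.693]
wrist_force: [1.3, -0.4, 0.5]
finger_gap: 0.0273
[-0.6026, -0.0827, -0.305, 0.6385, -0.1803, 1.7801] 0.02726144413258354 [ 1.3088981  -0.40187019  0.46754858] [ 0.52426213 -0.34839165  0.416203  ] [ 2.41289514e+00 -2.38729782e-03  6.92875827e-01]
```

View pics/w2.png

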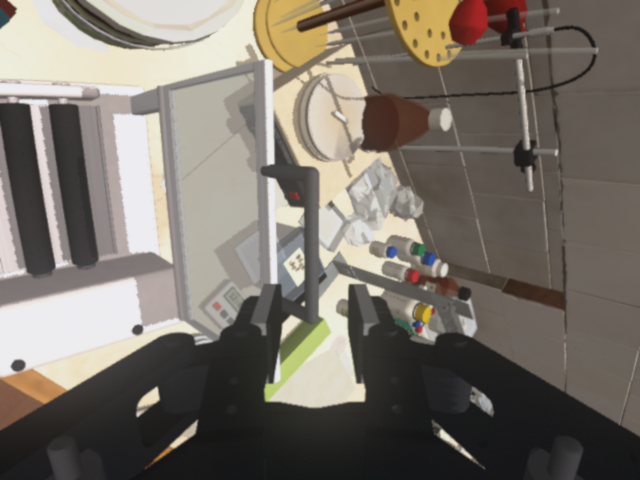

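View pics/top1.png

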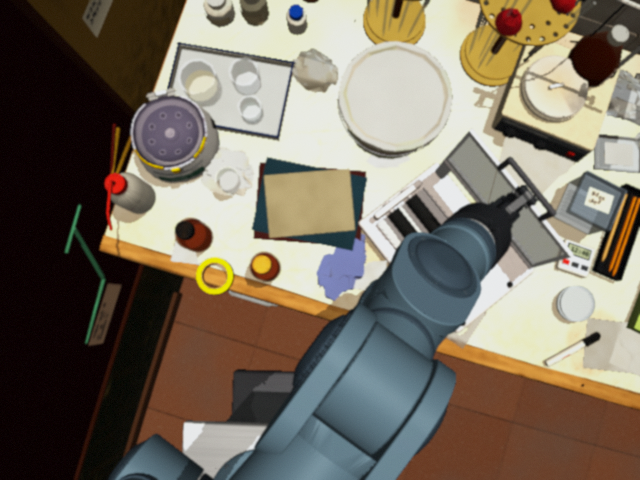

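The wrist view shows the cover standing up with its bar free between the open fingers at (310,240). The two black rollers are at columns 20 and 75, rows 105–270. In the top view the cover stands at the back and both bottles are where they were. Next I'll fit the arm's kinematics from the logged states to plan the bottle grasp.

```bash
cat > kin.py <<'E'
import numpy as np
from scipy.optimize import least_squares
from scipy.spatial.transform import Rotation as Ro
D=[([-1.38929610,.378076,.0796412,1.2743964,0,1.460505],[.16530915,-.5500781,.24435914],[-3.13957,-.00023,.291791]),
([-.645,.203,-.144,1.223,0,1.808],[.4263,-.2414,.2501],[-3.141,0,.689]),
([-.633,.269,-.341,.961,-.001,1.817],[.4311,-.2379,.1448],[-3.141,.001,.692]),
([-.612,.044,-.335,.842,-.094,1.821],[.47364,-.28928,.27555],[2.77974,.0009,.69196]),
([-.643,.081,-.364,.415,-.157,1.75],[.56995,-.4055,.32988],[2.41636,.0002,.69069]),
([-.6026,-.0827,-.305,.6385,-.1803,1.7801],[.52426,-.34839,.4162],[2.412895,-.002387,.692876])]
def ry(a): return Ro.from_euler('y',a)
def fk(q,k):
    h,a0,L1,L2,L2z,d,Lw,Lt,o5=k[:9]
    R=Ro.from_euler('z',q[0]); p=np.array([0,0,h])+R.apply([a0,0,0])
    R=R*ry(q[1]); p=p+R.apply([0,0,L1])
    R=R*ry(-q[2]); p=p+R.apply([L2,0,L2z])
    R=R*ry(q[3]); p=p+R.apply([Lw,d,0])
    R=R*Ro.from_euler('z',S5*q[4]); p=p+R.apply([Lt,o5,0])
    # tool: z forward(x), at q6=0
    R=R*Ro.from_euler('x',S6*q[5])*RT
    return p,R
S5=1;S6=1;RT=Ro.identity()
def rot_fit():
    global S5,S6,RT
    best=None
    for S5_ in (1,-1):
        for S6_ in (1,-1):
            S5,S6=S5_,S6_; RT=Ro.identity()
            M=[]
            for q,p,r in D:
                R=fk(q,np.zeros(9))[1]; M.append(R.inv()*Ro.from_euler('xyz',r))
            m=Ro.concatenate(M).mean(); e=[np.degrees((m.inv()*x).magnitude()) for x in M]
            if best is None or max(e)<best[0]: best=(max(e),S5,S6,m,e)
    S5,S6,RT=best[1:4]; return best
B=rot_fit()
def res(k): return np.concatenate([fk(q,k)[0]-p for q,p,r in D]+[0.02*(k-K0)])
K0=np.array([.15,0,.4,.4,0,.06,.1,.1,0])
K=least_squares(res,K0).x
def solve(p,R,q0,lo=[-2.72,-.84,-1.02,-1.77,-1.37,-3.14],hi=[2.72,1.66,1.22,2.12,1.28,3.14]):
    def f(q):
        P,RR=fk(q,K); return np.r_[(P-p)*10,(RR.inv()*R).as_rotvec()]
    s=least_squares(f,q0,bounds=(lo,hi)); return s.x,np.abs(s.fun).max()
if __name__=='__main__':
    print(B[0],B[1],B[2],B[3].as_matrix().round(3),np.round(B[4],2)); print(K.round(4)); print((res(K)[:-9].reshape(-1,3)*1000).round(1))
E
python3 kin.py
```

```text
0.06525263596981205 1 1 [[-0.  0.  1.]
 [-0.  1. -0.]
 [-1. -0. -0.]] [0.02 0.07 0.02 0.03 0.04 0.02]
[ 0.2595  0.0006  0.4978  0.3827  0.0731  0.0642  0.1404  0.2949 -0.001 ]
[[-0.1  0.1 -0.2]
 [ 0.1 -0.3  0.3]
 [-0.1 -0.2 -0. ]
 [ 0.1  0.3 -0.1]
 [-0.  -0.1 -0. ]
 [ 0.1  0.2 -0. ]]
```

```bash
cat > scan.py <<'E'
from kin import *
B=np.array([.509,.142]); O=np.array([.5136,-.3025]); psi=np.radians(39.6)
yr=np.array([np.cos(psi),np.sin(psi),0]);k=np.array([0,0,1.])
def Rt(x,z): return Ro.from_matrix(np.c_[x,np.cross(z,x),z])
def grasp(al,ph,s):
    h=np.array([np.cos(ph),np.sin(ph),0]);z=np.cos(al)*h-np.sin(al)*k;x=np.sin(al)*h+np.cos(al)*k
    return np.array([B[0],B[1],s])+.005*z,Rt(x,z)
def place(al,yu,s,zz=.087):
    # k = cos al x - sin al z -> now yr ; h -> -k
    z=-np.cos(al)*k-np.sin(al)*yr; x=-np.sin(al)*k+np.cos(al)*yr
    c=np.array([O[0],O[1],zz])+(yu+s)*yr
    return c+.005*z,Rt(x,z)
if __name__=='__main__':
    s=.058
    for al in range(20,75,5):
        out=[]
        for ph in (-.9,-.6,-.3,0,.25,.5):
            b=min((solve(*grasp(np.radians(al),ph,s),q0) for q0 in ([.2,.2,-.5,.8,0,1.8],[.2,-.3,-.9,.8,-.4,1.8],[.2,-.3,-.9,.8,-.4,2.8])),key=lambda t:t[1])
            out.append((ph,round(b[1],3)))
        pl=[]
        for yu in (-.06,-.04,-.02,0):
            b=min((solve(*place(np.radians(al),yu,s),q0) for q0 in ([-.5,.2,-.3,.8,0.6,1.8],[-.5,.2,-.3,.8,-.6,1.8],[-.2,.2,-.3,1.2,-.6,2.5])),key=lambda t:t[1])
            pl.append((yu,round(b[1],3)))
        print(al,out,pl)
E
python3 scan.py
```

```text
20 [(-0.9, np.float64(0.373)), (-0.6, np.float64(0.316)), (-0.3, np.float64(0.499)), (0, np.float64(0.593)), (0.25, np.float64(0.608)), (0.5, np.float64(0.417))] [(-0.06, np.float64(0.0)), (-0.04, np.float64(0.0)), (-0.02, np.float64(0.0)), (0, np.float64(0.0))]
25 [(-0.9, np.float64(0.398)), (-0.6, np.float64(0.757)), (-0.3, np.float64(0.453)), (0, np.float64(0.516)), (0.25, np.float64(0.534)), (0.5, np.float64(0.339))] [(-0.06, np.float64(0.0)), (-0.04, np.float64(0.0)), (-0.02, np.float64(0.0)), (0, np.float64(0.0))]
30 [(-0.9, np.float64(0.484)), (-0.6, np.float64(0.698)), (-0.3, np.float64(0.428)), (0, np.float64(0.439)), (0.25, np.float64(0.454)), (0.5, np.float64(0.263))] [(-0.06, np.float64(0.0)), (-0.04, np.float64(0.0)), (-0.02, np.float64(0.0)), (0, np.float64(0.0))]
35 [(-0.9, np.float64(0.947)), (-0.6, np.float64(0.666)), (-0.3, np.float64(0.408)), (0, np.float64(0.361)), (0.25, np.float64(0.373)), (0.5, np.float64(0.242))] [(-0.06, np.float64(0.0)), (-0.04, np.float64(0.0)), (-0.02, np.float64(0.0)), (0, np.float64(0.0))]
40 [(-0.9, np.float64(0.898)), (-0.6, np.float64
[... 1081 characters left out ...]
)), (0, np.float64(0.122)), (0.25, np.float64(0.0)), (0.5, np.float64(0.0))] [(-0.06, np.float64(0.0)), (-0.04, np.float64(0.0)), (-0.02, np.float64(0.0)), (0, np.float64(0.0))]
65 [(-0.9, np.float64(0.811)), (-0.6, np.float64(0.589)), (-0.3, np.float64(0.357)), (0, np.float64(0.122)), (0.25, np.float64(0.0)), (0.5, np.float64(0.0))] [(-0.06, np.float64(0.0)), (-0.04, np.float64(0.0)), (-0.02, np.float64(0.0)), (0, np.float64(0.01))]
70 [(-0.9, np.float64(0.793)), (-0.6, np.float64(0.58)), (-0.3, np.float64(0.354)), (0, np.float64(0.121)), (0.25, np.float64(0.0)), (0.5, np.float64(0.0))] [(-0.06, np.float64(0.0)), (-0.04, np.float64(0.003)), (-0.02, np.float64(0.026)), (0, np.float64(0.05))]
```

Run:
```python
from scan import *
s=.117
for al in (60,65,70,75,80,90):
    for ph in (.1,.25,.4):
        b=min((solve(*grasp(np.radians(al),ph,s),q0) for q0 in ([.2,.2,-.5,.8,0,1.8],[.2,-.3,-.9,.8,-.4,1.8],[.2,-.3,-.9,.8,-.4,2.8])),key=lambda t:t[1])
        print(al,'G',ph,round(b[1],3),b[0].round(2).tolist())
    for yu in (-.07,-.045,-.02):
        b=min((solve(*place(np.radians(al),yu,s),q0) for q0 in ([-.5,.2,-.3,.8,0.6,1.8],[-.5,.2,-.3,.8,-.6,1.8],[-.2,.2,-.3,1.2,-.6,2.5])),key=lambda t:t[1])
        print(al,'   P',yu,round(b[1],3),b[0].round(2).tolist())
```

```text
60 G 0.1 0.043 [0.15, 0.05, -0.89, 0.1, 0.0, 3.14]
60 G 0.25 0.0 [0.11, 0.05, -0.89, 0.11, 0.07, 3.02]
60 G 0.4 0.0 [0.06, 0.05, -0.88, 0.14, 0.17, 2.84]
60    P -0.07 0.0 [-0.23, 1.24, 0.81, 1.95, -0.76, 2.55]
60    P -0.045 0.0 [-0.21, 1.32, 0.99, 2.06, -0.75, 2.58]
60    P -0.02 0.02 [-0.18, 1.37, 1.11, 2.12, -0.73, 2.58]
65 G 0.1 0.043 [0.14, 0.08, -0.8, 0.25, 0.01, 3.14]
65 G 0.25 0.0 [0.12, 0.08, -0.8, 0.26, 0.05, 3.03]
65 G 0.4 0.0 [0.08, 0.09, -0.79, 0.28, 0.13, 2.85]
65    P -0.07 0.0 [-0.22, 1.35, 0.96, 2.1, -0.8, 2.64]
65    P -0.045 0.028 [-0.19, 1.36, 1.03, 2.12, -0.79, 2.63]
65    P -0.02 0.061 [-0.17, 1.37, 1.08, 2.12, -0.78, 2.61]
70 G 0.1 0.042 [0.14, 0.13, -0.7, 0.4, 0.01, 3.14]
70 G 0.25 0.0 [0.13, 0.13, -0.7, 0.4, 0.04, 3.03]
70 G 0.4 0.0 [0.1, 0.13, -0.69, 0.41, 0.1, 2.85]
70    P -0.07 0.037 [-0.21, 1.36, 0.94, 2.12, -0.85, 2.68]
70    P -0.045 0.068 [-0.18, 1.37, 0.99, 2.12, -0.84, 2.66]
70    P -0.02 0.101 [-0.15, 1.37, 1.04, 2.12, -0.83, 2.64]
75 G 0.1 0.042 [0.14, 0.18, -0.6, 0.53, 0.02, 3.14]
75 G 0.25 0.0 [0.14, 0.18, -0.6, 0.53, 0.03, 3.03]
75 G 0.4 0.0 [
[... 169 characters left out ...]
0.14 [-0.14, 1.38, 1.0, 2.12, -0.87, 2.67]
80 G 0.1 0.041 [0.14, 0.24, -0.5, 0.66, 0.02, 3.14]
80 G 0.25 0.0 [0.14, 0.24, -0.5, 0.66, 0.02, 3.04]
80 G 0.4 0.0 [0.13, 0.24, -0.5, 0.67, 0.05, 2.87]
80    P -0.07 0.128 [-0.18, 1.36, 0.86, 2.12, -0.93, 2.74]
80    P -0.045 0.155 [-0.15, 1.37, 0.91, 2.12, -0.92, 2.72]
80    P -0.02 0.181 [-0.13, 1.38, 0.96, 2.12, -0.92, 2.69]
90 G 0.1 0.04 [0.14, 0.36, -0.3, 0.91, 0.02, 3.14]
90 G 0.25 0.0 [0.15, 0.36, -0.3, 0.91, -0.0, 3.04]
90 G 0.4 0.0 [0.15, 0.36, -0.3, 0.91, -0.0, 2.89]
90    P -0.07 0.231 [-0.16, 1.36, 0.78, 2.12, -1.01, 2.79]
90    P -0.045 0.254 [-0.13, 1.37, 0.83, 2.12, -1.0, 2.76]
90    P -0.02 0.277 [-0.1, 1.38, 0.88, 2.12, -1.0, 2.73]
```

```bash
cat >> kin.py <<'E'
def pts(q,k=None):
    k=K if k is None else k
    h,a0,L1,L2,L2z,d,Lw,Lt,o5=k
    R=Ro.from_euler('z',q[0]); p=np.array([0,0,h]);o=[]
    R=R*ry(q[1]); p=p+R.apply([0,0,L1]);o.append(p)
    R=R*ry(-q[2]); p=p+R.apply([L2,0,L2z]);o.append(p)
    R=R*ry(q[3]); p=p+R.apply([Lw,d,0]);o.append(p)
    return np.array(o).round(2).tolist()
E
python3 - <<'E'
from scan import *
from kin import pts
s=.122
for al in (45,50,55,60):
    for ph in (.25,.4,.6):
        b=min((solve(*grasp(np.radians(al),ph,s),q0) for q0 in ([.2,.2,-.5,.8,0,1.8],[.2,-.3,-.9,.8,-.4,1.8],[.2,-.3,-.9,.8,-.4,2.8])),key=lambda t:t[1])
        print(al,'G',ph,round(b[1],3),b[0].round(2).tolist(),pts(b[0]))
def place2(al,be,yu,s,zz=.087):
    xr=np.array([yr[1],-yr[0],0]);n=-np.cos(be)*k+np.sin(be)*xr
    z=np.cos(al)*n-np.sin(al)*yr; x=np.sin(al)*n+np.cos(al)*yr
    return np.array([O[0],O[1],zz])+(yu+s)*yr+.005*z,Rt(x,z)
for al in (30,40,45,50,55,60):
  for be in (0,.2):
    for yu in (-.06,):
        b=min((solve(*place2(np.radians(al),be,yu,s),q0) for q0 in ([-.5,.2,-.3,.8,0.6,1.8],[-.5,.2,-.3,.8,-.6,1.8],[-.2,.2,-.3,1.2,-.6,2.5])),key=lambda t:t[1])
        print(al,be,'   P',yu,round(b[1],3),b[0].round(2).tolist(),pts(b[0]))
E
```

```text
45 G 0.25 0.133 [0.1, 0.01, -1.02, -0.11, 0.1, 3.02] [[0.0, 0.0, 0.76], [0.26, 0.03, 0.47], [0.34, 0.1, 0.35]]
45 G 0.4 0.112 [-0.0, 0.02, -1.02, -0.09, 0.28, 2.82] [[0.01, -0.0, 0.76], [0.27, -0.0, 0.46], [0.35, 0.06, 0.35]]
45 G 0.6 0.051 [-0.11, 0.05, -1.02, -0.08, 0.48, 2.56] [[0.03, -0.0, 0.76], [0.27, -0.03, 0.46], [0.35, 0.03, 0.34]]
50 G 0.25 0.051 [0.1, 0.01, -1.02, -0.1, 0.09, 3.02] [[0.0, 0.0, 0.76], [0.26, 0.03, 0.47], [0.34, 0.1, 0.35]]
50 G 0.4 0.037 [0.02, 0.01, -1.02, -0.09, 0.24, 2.84] [[0.01, 0.0, 0.76], [0.27, 0.01, 0.47], [0.35, 0.07, 0.35]]
50 G 0.6 0.0 [-0.07, 0.04, -1.01, -0.06, 0.41, 2.59] [[0.02, -0.0, 0.76], [0.27, -0.02, 0.46], [0.35, 0.04, 0.34]]
55 G 0.25 0.0 [0.11, 0.02, -0.98, -0.03, 0.08, 3.02] [[0.01, 0.0, 0.76], [0.27, 0.03, 0.47], [0.35, 0.1, 0.36]]
55 G 0.4 0.0 [0.04, 0.02, -0.97, -0.0, 0.2, 2.84] [[0.01, 0.0, 0.76], [0.28, 0.01, 0.48], [0.36, 0.08, 0.36]]
55 G 0.6 0.0 [-0.04, 0.05, -0.92, 0.09, 0.35, 2.59] [[0.02, -0.0, 0.76], [0.3, -0.01, 0.48], [0.37, 0.05, 0.36]]
60 G 0.25 0.0 [0.11, 0.04, -0.89, 0.13, 0.07, 3.02] [[0.02, 0.0, 0.76], [0.31, 0.0
[... 1021 characters left out ...]
65, 1.74, -0.67, 2.42] [[0.43, -0.11, 0.49], [0.79, -0.2, 0.39], [0.73, -0.12, 0.27]]
50 0.2    P -0.06 0.0 [-0.22, 1.0, 0.44, 1.55, -0.75, 2.54] [[0.41, -0.09, 0.53], [0.76, -0.17, 0.39], [0.71, -0.09, 0.27]]
55 0    P -0.06 0.0 [-0.23, 1.18, 0.77, 1.86, -0.71, 2.49] [[0.45, -0.11, 0.45], [0.82, -0.19, 0.36], [0.74, -0.11, 0.25]]
55 0.2    P -0.06 0.0 [-0.21, 1.09, 0.56, 1.69, -0.79, 2.63] [[0.43, -0.09, 0.49], [0.79, -0.17, 0.36], [0.72, -0.09, 0.25]]
60 0    P -0.06 0.0 [-0.22, 1.28, 0.91, 2.01, -0.75, 2.57] [[0.47, -0.1, 0.4], [0.84, -0.19, 0.33], [0.75, -0.1, 0.23]]
60 0.2    P -0.06 0.0 [-0.2, 1.19, 0.7, 1.85, -0.82, 2.72] [[0.45, -0.09, 0.44], [0.82, -0.16, 0.33], [0.74, -0.08, 0.23]]
```

```bash
cat >> h.py <<'E'
from scipy.spatial.transform import Slerp
def check(p1,R1,n=12,s=None,q0=None,p0=None,R0=None):
    import kin
    s=s or arm.get_state()
    p0=s['tcp_pos'] if p0 is None else p0; R0=Ro.from_euler('xyz',s['tcp_rot']) if R0 is None else R0
    S=Slerp([0,1],Ro.concatenate([R0,R1])); q=np.array(s['joints']) if q0 is None else q0
    q=np.clip(q,[-2.71,-.83,-1.01,-1.76,-1.36,-3.13],[2.71,1.65,1.21,2.11,1.27,3.13])
    for i in range(1,n+1):
        f=i/n;p=p0+f*(np.array(p1)-p0);R=S(f);qn,e=kin.solve(p,R,q)
        print(i,p.round(3),'tip',(p+.014*R.as_matrix()[:,2])[2].round(3),'e',round(e,3),qn.round(2),'dq',abs(qn-q).max().round(2),kin.pts(qn)[1:]); q=qn
    return q
E
python3 - <<'E'
from h import *
import scan
d=np.load('pics/top0.npz')['d'];print('bucket',depthpt(camof('top'),[(395,95),(360,140),(430,140)],d).round(3))
p,R=scan.grasp(np.radians(55),.45,.122); z=R.as_matrix()[:,2]
ps=p-.16*z; print(p,ps,z)
s=arm.get_state();delta(ps,R,s)
check(ps,R,10,s)
E
```

```text
bucket [[ 0.769 -0.225  0.127]
 [ 0.694 -0.165  0.084]
 [ 0.685 -0.288  0.134]]
[0.51158238 0.14324743 0.11790424] [0.42894634 0.10332967 0.24896857] [ 0.51647524  0.24948598 -0.81915204]
travel [215.3, -413.9, -148.5] ang [0.6224, 0.4932, 0.4413] clk 5.7
1 [ 0.514 -0.304  0.395] tip 0.384 e 0.0 [-0.57 -0.11 -0.34  0.69 -0.14  1.86] dq 0.08 [[0.28, -0.18, 0.74], [0.39, -0.17, 0.63]]
2 [ 0.505 -0.258  0.379] tip 0.367 e 0.0 [-0.54 -0.14 -0.37  0.74 -0.09  1.93] dq 0.08 [[0.27, -0.16, 0.74], [0.38, -0.15, 0.62]]
3 [ 0.495 -0.213  0.362] tip 0.351 e 0.0 [-0.5  -0.17 -0.41  0.77 -0.04  2.01] dq 0.08 [[0.27, -0.15, 0.73], [0.36, -0.13, 0.61]]
4 [ 0.486 -0.168  0.346] tip 0.334 e 0.0 [-0.46 -0.2  -0.46  0.79  0.01  2.09] dq 0.08 [[0.26, -0.13, 0.72], [0.35, -0.1, 0.6]]
5 [ 0.476 -0.123  0.33 ] tip 0.318 e 0.0 [-0.42 -0.23 -0.51  0.79  0.07  2.17] dq 0.08 [[0.25, -0.11, 0.71], [0.34, -0.08, 0.59]]
6 [ 0.467 -0.078  0.314] tip 0.302 e 0.0 [-0.37 -0.26 -0.56  0.78  0.12  2.25] dq 0.08 [[0.24, -0.09, 0.7], [0.33, -0.06, 0.57]]
7 [ 0.457 -0.032  0.298] tip 0.285 e 0.0 [-0.32 -0.29 -0.62  0.75  0.17  2.34] dq 0.09 [[0.23, -0.08, 0.68], [0.31, -0.04, 0.56]]
8 [0.448 0.013 0.281] tip 0.269 e 0.0 [-0.26 -0.31 -0.69  0.71  0.23  2.44] dq 0.1 [[0.22, -0.06, 0.66], [0.3, -0.01, 0.54]]
9 [0.438 0.058 0.265] tip 0.253 e 0.0 [-0.2  -0.34 -0.76  0.64  0.27  2.54] dq 0.1 [[0.21, -0.04, 0.64], [0.29, 0.01, 0.51]]
10 [0.429 0.103 0.249] tip 0.238 e 0.0 [-0.12 -0.36 -0.84  0.55  0.32  2.66] dq 0.12 [[0.2, -0.02, 0.61], [0.28, 0.03, 0.49]]
```

```bash
python3 -m inch '{"travel":[[215,-414,-148],[215,-414,-148],[215,-414,-148],[215,-414,-148],[215,-414,-148],[215,-414,-148],[215,-414,-148],[215,-414,-148],[215,-414,-148],[215,-414,-148],[215,-414,-148],[215,-414,-148]],"angular":[[0.622,0.493,0.441],[0.622,0.493,0.441],[0.622,0.493,0.441],[0.622,0.493,0.441],[0.622,0.493,0.441],[0.622,0.493,0.441],[0.622,0.493,0.441],[0.622,0.493,0.441],[0.622,0.493,0.441],[0.622,0.493,0.441],[0.622,0.493,0.441],[0.622,0.493,0.441]]}' 0.25 80
python3 - <<'E'
from h import *
s=arm.get_state();print(s['joints'].round(4).tolist(),s['finger_gap'],s['tcp_pos'],s['tcp_rot'])
im,d=arm.grab_frame('wrist');np.savez('pics/w3.npz',im=im,d=d,p=s['tcp_pos'],r=s['tcp_rot']);cv2.imwrite('pics/w3.png',im)
im,d=arm.grab_frame('top');np.savez('pics/top2.npz',im=im,d=d);cv2.imwrite('pics/top2.png',im)
cv2.imwrite('pics/top2z.png',cv2.resize(im[120:350,340:580],(626,600),interpolation=cv2.INTER_CUBIC))
E
```

```text
clock: 6.9
tcp_pos: [0.4273, 0.1041, 0.2464]
tcp_rot: [-3.138, -0.607, 0.451]
wrist_force: [0.6, 0.2, 0.6]
finger_gap: 0.064
[-0.1236, -0.3531, -0.8458, 0.5519, 0.3177, 2.6527] 0.06398974196119224 [0.4273072  0.10411047 0.24637205] [-3.13840672 -0.60682024  0.45058673]
```

View pics/w3.png

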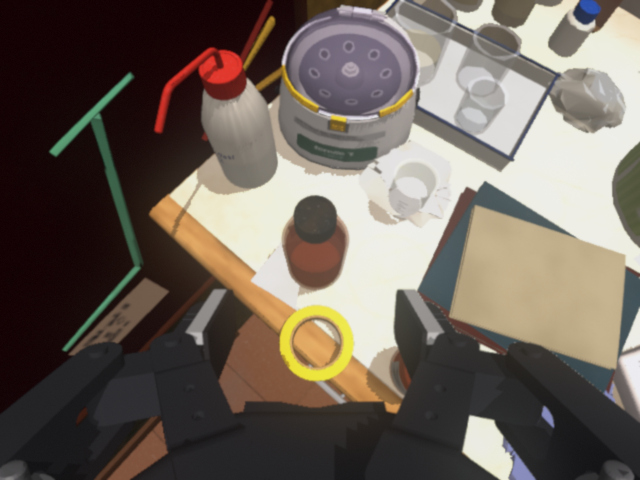

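View pics/top2z.png

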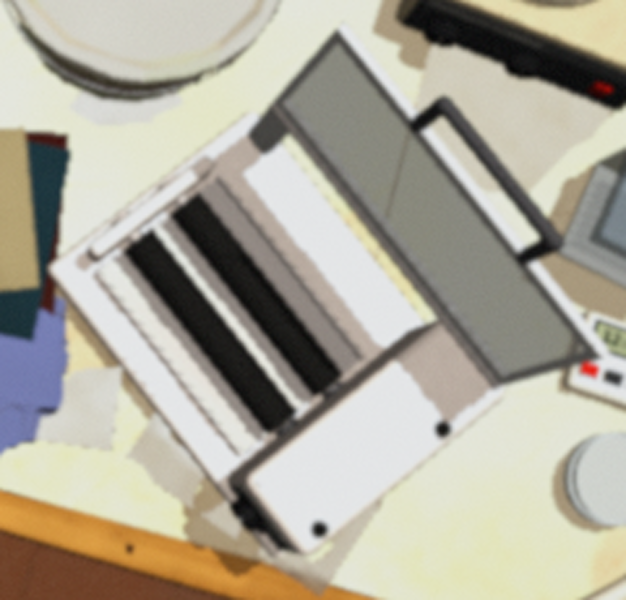

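Run:
```python
from h import *
z=np.load('pics/top2.npz');im=z['im'];d=z['d'];c=camof('top')
m=np.zeros(d.shape,np.uint8); sub=(im.max(2)<55)
m[180:300,370:480]=sub[180:300,370:480]*255
n,l,st,ce=cv2.connectedComponentsWithStats(cv2.morphologyEx(m,cv2.MORPH_OPEN,np.ones((3,3))))
mids=[]
for j in range(1,n):
    if st[j,4]>150:
        cs=cv2.findContours((l==j).astype(np.uint8),0,1)[0][0]
        W=plane(c,cs.reshape(-1,2)[:, :].astype(float),.050)[:,:2]*1000
        r=cv2.minAreaRect(W.astype(np.float32)); print(st[j],r)
        Z=depthpt(c,np.argwhere(l==j)[:,::-1],d)[:,2];print('z',np.percentile(Z,[5,50,95]).round(3))
# wrist cap
z=np.load('pics/w3.npz');s=dict(tcp_pos=z['p'],tcp_rot=z['r']);cw=camof('wrist',s);im=z['im'];dw=z['d']
m=np.zeros(dw.shape,np.uint8); m[185:250,285:345]=(im.max(2)<62)[185:250,285:345]*255
cs=max(cv2.findContours(m,0,1)[0],key=cv2.contourArea);x,y,w,h=cv2.boundingRect(cs);print('cap box',x,y,w,h)
cv2.imwrite('pics/w3z.png',cv2.resize(im[180:300,260:380],(600,600),interpolation=cv2.INTER_CUBIC))
print('proj captop',proj(cw,[[.5087,.1424,.135],[.5087,.1424,.0]]))
print('depth', depthpt(cw,[(316,210),(316,215)],dw).round(4))
```

```text
[ 408  196   61   74 1127] ((527.0680541992188, -318.7765808105469), (167.61724853515625, 25.123884201049805), 39.60738754272461)
z [0.053 0.059 0.064]
[ 389  210   62   75 1101] ((499.70361328125, -284.4438171386719), (167.82278442382812, 24.091882705688477), 39.42267990112305)
z [0.053 0.059 0.064]Traceback (most recent call last):
  File "<stdin>", line 16, in <module>
ValueError: max() iterable argument is empty
```

Run:
```python
from h import *
z=np.load('pics/w3.npz');s=dict(tcp_pos=z['p'],tcp_rot=z['r']);cw=camof('wrist',s);im=z['im'];dw=z['d']
hsv=cv2.cvtColor(im,cv2.COLOR_BGR2HSV);print(im[200:240:6,316],hsv[200:240:6,316])
m=np.zeros(dw.shape,np.uint8); m[185:250,285:345]=((im.max(2)<85)&(np.ptp(im.astype(int),2)<28))[185:250,285:345]*255
cs=max(cv2.findContours(m,0,1)[0],key=cv2.contourArea);print('cap box',cv2.boundingRect(cs))
cv2.imwrite('pics/w3z.png',cv2.resize(im[180:300,260:380],(600,600),interpolation=cv2.INTER_CUBIC))
print('proj captop',proj(cw,[[.5087,.1424,.135],[.5087,.1424,.102],[.5087,.1424,.0]]))
print('depth', depthpt(cw,[(316,205),(316,210),(316,215)],dw).round(4))
```

```text
[[65 71 74]
 [68 75 79]
 [66 74 79]
 [67 75 80]
 [65 72 78]
 [67 75 81]
 [57 64 67]] [[20 31 74]
 [19 36 79]
 [18 42 79]
 [18 41 80]
 [16 43 78]
 [17 44 81]
 [21 38 67]]
cap box (295, 197, 41, 46)
proj captop [[314.95951274 216.28272495]
 [315.00594893 232.12087285]
 [315.10373988 265.65350815]]
depth [[0.5179 0.146  0.1336]
 [0.5137 0.144  0.1348]
 [0.5102 0.1423 0.1344]]
```

View pics/w3z.png

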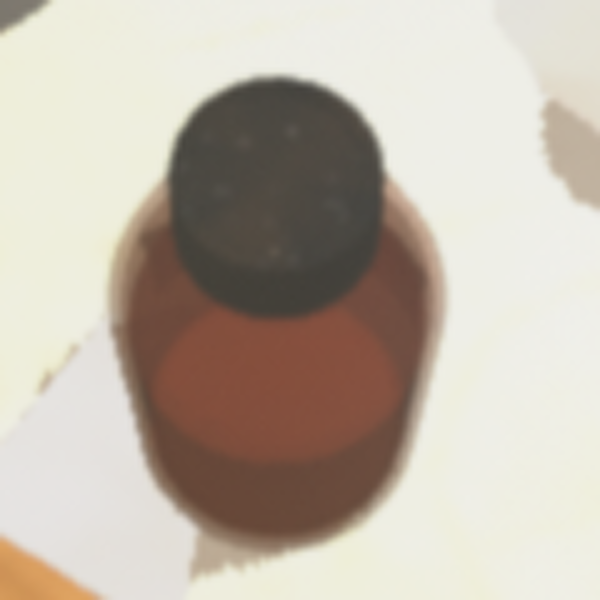

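```bash
sed -i 's/^B=.*/B=np.array([.5093,.1427]); O=np.array([.5134,-.3016]); psi=np.radians(39.5)/' scan.py
python3 - <<'E'
from h import *
import scan
p,R=scan.grasp(np.radians(55),.45,.122)
delta(p,R); check(p,R,4)
E
```

```text
travel [1.6, -1.6, 159.8] ang [-0.0, 0.0018, -0.0024] clk 7.0
1 [0.45  0.113 0.216] tip 0.204 e 0.0 [-0.08 -0.27 -0.89  0.41  0.29  2.69] dq 0.14 [[0.22, -0.02, 0.58], [0.3, 0.04, 0.46]]
2 [0.47  0.123 0.183] tip 0.172 e 0.0 [-0.04 -0.18 -0.92  0.28  0.27  2.73] dq 0.14 [[0.24, -0.01, 0.54], [0.32, 0.05, 0.42]]
3 [0.491 0.134 0.15 ] tip 0.139 e 0.0 [-0.01 -0.08 -0.95  0.14  0.26  2.76] dq 0.13 [[0.26, -0.0, 0.51], [0.34, 0.06, 0.39]]
4 [0.512 0.144 0.118] tip 0.106 e 0.0 [ 0.02  0.03 -0.96  0.02  0.24  2.78] dq 0.13 [[0.28, 0.01, 0.48], [0.36, 0.07, 0.36]]
```

```bash
python3 -m inch '{"travel":[[1.6,-1.6,30],[1.6,-1.6,60],[1.6,-1.6,90],[1.6,-1.6,115],[1.6,-1.6,135],[1.6,-1.6,150],[1.6,-1.6,160],[1.6,-1.6,160]],"angular":[[0,0,0],[0,0,0],[0,0,0],[0,0,0],[0,0,0],[0,0,0],[0,0,0],[0,0,0]]}' 0.25 80
python3 - <<'E'
from h import *
import scan
s=arm.get_state()
im,d=arm.grab_frame('wrist');cv2.imwrite('pics/w4.png',im)
im,d=arm.grab_frame('top');cv2.imwrite('pics/top4.png',cv2.resize(im[180:310,140:310],(784,600),interpolation=cv2.INTER_CUBIC))
p,R=scan.grasp(np.radians(55),.45,.122)
print(s['tcp_pos'],s['finger_gap'],s['wrist_force']);delta(p,R)
E
```

```text
clock: 7.8
tcp_pos: [0.5126, 0.1431, 0.1167]
tcp_rot: [-3.139, -0.608, 0.444]
wrist_force: [-0.4, 0.6, -0.4]
finger_gap: 0.0644
[0.51256182 0.14312097 0.11668145] 0.06436930610959946 [-0.37112699  0.63345516 -0.40887029]
travel [-0.1, -0.5, -0.1] ang [0.0004, 0.0018, -0.0035] clk 7.9
```

View pics/w4.png

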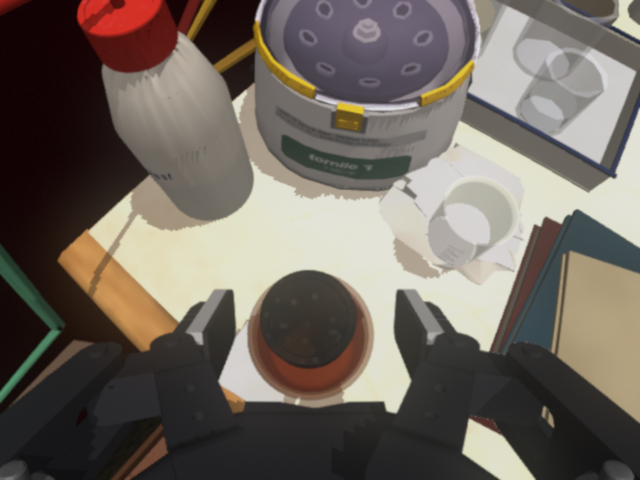

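View pics/top4.png

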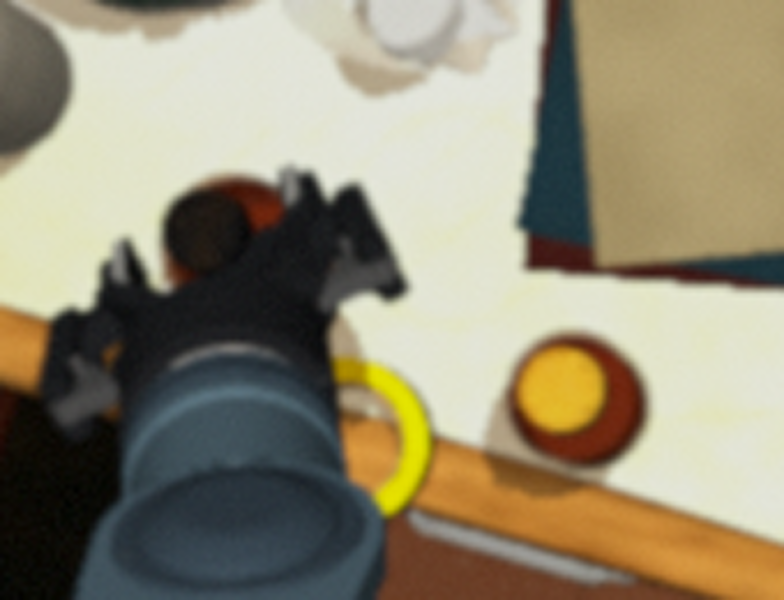

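The wrist view shows the cap at (309,318), between the pads but about 6 px left of their middle (316). That is about 2 mm, so I'll shift and close.

```bash
python3 -m inch '{"travel":[[0,-2,0],[0,-2,0]],"angular":[[0,0,0],[0,0,0]]}' - 80
python3 -m inch '{"travel":[[0,0,0],[0,0,0],[0,0,0],[0,0,0],[0,0,0],[0,0,0]],"angular":[[0,0,0],[0,0,0],[0,0,0],[0,0,0],[0,0,0],[0,0,0]]}' 1 80
```

```text
clock: 8.1
tcp_pos: [0.5107, 0.1466, 0.1185]
tcp_rot: [-3.14, -0.61, 0.448]
wrist_force: [0.6, -0.2, -0.9]
finger_gap: 0.0641
clock: 8.7
tcp_pos: [0.5111, 0.1469, 0.1185]
tcp_rot: [-3.141, -0.611, 0.449]
wrist_force: [1.1, -1.9, 3.4]
finger_gap: 0.0318
```

```bash
python3 -m inch '{"travel":[[6,0,-8],[14,0,-20],[23,0,-33],[34,0,-49],[46,0,-66],[57,0,-82],[57,0,-82]],"angular":[[0,0,0],[0,0,0],[0,0,0],[0,0,0],[0,0,0],[0,0,0],[0,0,0]]}' 1 80
python3 - <<'E'
from h import *
s=arm.get_state()
im,d=arm.grab_frame('wrist');cv2.imwrite('pics/w5.png',im)
im,d=arm.grab_frame('scene');cv2.imwrite('pics/s5.png',im)
print(s['tcp_pos'],s['tcp_rot'],s['finger_gap'],s['wrist_force'],s['joints'].round(3))
E
```

```text
clock: 9.4
tcp_pos: [0.5111, 0.1471, 0.2197]
tcp_rot: [-3.141, -0.612, 0.45]
wrist_force: [1.1, 0.5, -1.7]
finger_gap: 0.0316
[0.51114876 0.1470581  0.21968336] [-3.14062649 -0.61219415  0.44958889] 0.03157663027796921 [ 1.07069084  0.48497153 -1.6876284 ] [ 0.026 -0.129 -0.78   0.351  0.239  2.788]
```

View pics/w5.png

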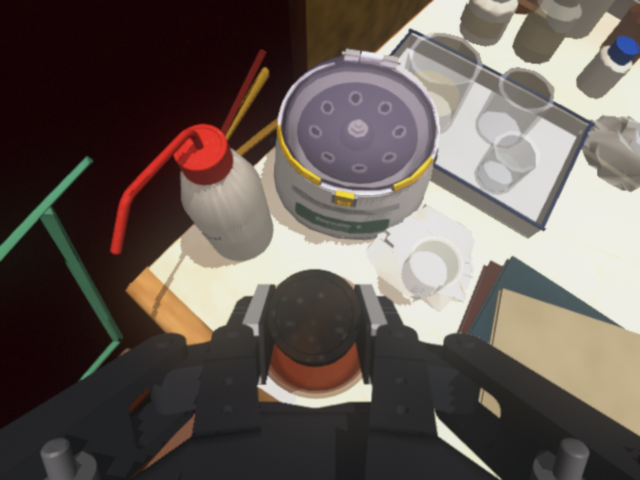

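View pics/s5.png

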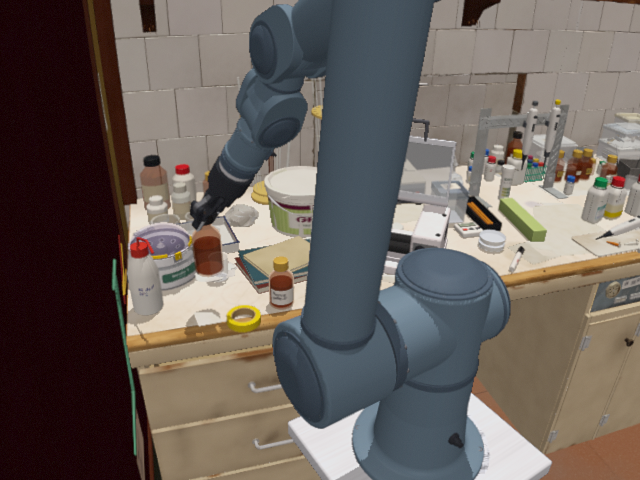

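Run:
```python
from h import *
import scan
p,R=scan.place(np.radians(55),-.06,.122,.087); pp=p+[0,0,.16]
s=arm.get_state()
print(p,R.as_matrix().round(3).tolist())
print('lift80 tool',[.574*80,0,-.819*80])
p0=s['tcp_pos']+[0,0,.08]
R0=Ro.from_euler('xyz',s['tcp_rot'])
q=check(pp,R,12,s,None,p0,R0)
S=Slerp([0,1],Ro.concatenate([R0,R]))
for f in np.linspace(0,1,7):
    a=S(f).apply(R0.inv().apply([0,0,1])); g=p0+f*(pp-p0); print('bottle base',(g-.122*a).round(3),'axis',a.round(2))
check(p,R,4,s,q,pp,R)
print('total rot',np.degrees((R0.inv()*R).magnitude()))
```

```text
[ 0.55808033 -0.26476837  0.08413212] [[0.443, 0.636, -0.632], [0.365, -0.772, -0.521], [-0.819, -0.0, -0.574]]
lift80 tool [45.919999999999995, 0, -65.52]
1 [0.513 0.113 0.292] tip 0.28 e 0.0 [-0.02 -0.11 -0.48  0.76  0.21  2.7 ] dq 0.41 [[0.33, -0.01, 0.68], [0.39, 0.06, 0.55]]
2 [0.517 0.078 0.288] tip 0.274 e 0.0 [-0.06 -0.01 -0.35  0.92  0.16  2.62] dq 0.16 [[0.38, -0.02, 0.7], [0.42, 0.04, 0.56]]
3 [0.521 0.044 0.283] tip 0.27 e 0.0 [-0.09  0.08 -0.22  1.06  0.09  2.55] dq 0.14 [[0.43, -0.04, 0.71], [0.46, 0.02, 0.57]]
4 [0.526 0.01  0.279] tip 0.265 e 0.0 [-0.11  0.19 -0.1   1.19  0.02  2.5 ] dq 0.13 [[0.48, -0.05, 0.71], [0.5, 0.01, 0.57]]
5 [ 0.53  -0.025  0.275] tip 0.261 e 0.0 [-0.13  0.29  0.03  1.32 -0.06  2.47] dq 0.13 [[0.53, -0.07, 0.71], [0.53, -0.0, 0.57]]
6 [ 0.534 -0.059  0.27 ] tip 0.256 e 0.0 [-0.15  0.39  0.16  1.43 -0.15  2.44] dq 0.13 [[0.57, -0.08, 0.7], [0.57, -0.02, 0.56]]
7 [ 0.538 -0.093  0.266] tip 0.253 e 0.0 [-0.16  0.5   0.28  1.55 -0.24  2.42] dq 0.13 [[0.62, -0.1, 0.68], [0.6, -0.03, 0.55]]
8 [ 0.542 -0.128  0.262] tip 0.249 e 0.0 [-0.17  0.61  0.4
[... 828 characters left out ...]
457 -0.191  0.2  ] axis [0.69 0.52 0.5 ]
bottle base [ 0.457 -0.269  0.221] axis [0.76 0.59 0.26]
bottle base [ 0.464 -0.343  0.244] axis [0.77 0.64 0.  ]
1 [ 0.558 -0.265  0.204] tip 0.196 e 0.0 [-0.23  1.13  0.97  2.12 -0.71  2.49] dq 0.07 [[0.82, -0.19, 0.48], [0.74, -0.11, 0.37]]
2 [ 0.558 -0.265  0.164] tip 0.156 e 0.0 [-0.23  1.14  0.88  2.02 -0.71  2.49] dq 0.1 [[0.82, -0.19, 0.44], [0.74, -0.11, 0.33]]
3 [ 0.558 -0.265  0.124] tip 0.116 e 0.0 [-0.23  1.16  0.81  1.94 -0.71  2.49] dq 0.08 [[0.82, -0.19, 0.4], [0.74, -0.11, 0.29]]
4 [ 0.558 -0.265  0.084] tip 0.076 e 0.0 [-0.23  1.18  0.77  1.87 -0.71  2.49] dq 0.07 [[0.82, -0.19, 0.36], [0.74, -0.11, 0.25]]
total rot 90.64359407622908
```

Run:
```python
from h import *
import scan
p,R=scan.place(np.radians(55),-.06,.122,.087); pp=p+[0,0,.09]
s=arm.get_state(); p0=s['tcp_pos'];R0=Ro.from_euler('xyz',s['tcp_rot']);S=Slerp([0,1],Ro.concatenate([R0,R]))
P1=np.array([.532,-.06,.28]);up=p0+[0,0,.075]
for i in range(1,13):
    if i<=3: w=p0+(up-p0)*i/3;f=0
    else: g=(i-3)/9; w=up+(P1-up)*g; f=.5*g
    print((R0.inv().apply(w-p0)*1000).round().astype(int).tolist(),(R0.inv()*S(f)).as_rotvec().round(3).tolist())
```

```text
[14, 0, -21] [0.0, 0.0, 0.0]
[29, 0, -41] [0.0, 0.0, 0.0]
[43, 0, -62] [0.0, 0.0, 0.0]
[36, 22, -65] [-0.003, -0.087, -0.015]
[29, 43, -68] [-0.005, -0.173, -0.029]
[22, 65, -72] [-0.008, -0.26, -0.044]
[15, 87, -75] [-0.011, -0.347, -0.058]
[8, 109, -79] [-0.014, -0.433, -0.073]
[1, 131, -82] [-0.016, -0.52, -0.087]
[-6, 152, -85] [-0.019, -0.606, -0.102]
[-13, 174, -89] [-0.022, -0.693, -0.116]
[-20, 196, -92] [-0.025, -0.78, -0.131]
```

```bash
python3 -m inch '{"travel":[[14,0,-21],[29,0,-41],[43,0,-62],[36,22,-65],[29,43,-68],[22,65,-72],[15,87,-75],[8,109,-79],[1,131,-82],[-6,152,-85],[-13,174,-89],[-20,196,-92]],"angular":[[0,0,0],[0,0,0],[0,0,0],[-0.003,-0.087,-0.015],[-0.005,-0.173,-0.029],[-0.008,-0.26,-0.044],[-0.011,-0.347,-0.058],[-0.014,-0.433,-0.073],[-0.016,-0.52,-0.087],[-0.019,-0.606,-0.102],[-0.022,-0.693,-0.116],[-0.025,-0.78,-0.131]]}' 1 80
python3 - <<'E'
from h import *
import scan
s=arm.get_state()
im,d=arm.grab_frame('wrist');cv2.imwrite('pics/w6.png',im)
print(s['tcp_pos'],s['tcp_rot'],s['finger_gap'],s['wrist_force'],s['joints'].round(3))
p,R=scan.place(np.radians(55),-.06,.122,.087); pp=p+[0,0,.09]
p0=s['tcp_pos'];R0=Ro.from_euler('xyz',s['tcp_rot']);S=Slerp([0,1],Ro.concatenate([R0,R]))
for i in range(1,13):
    g=min(1,i/11); w=p0+(pp-p0)*g
    print((R0.inv().apply(w-p0)*1000).round().astype(int).tolist(),(R0.inv()*S(g)).as_rotvec().round(3).tolist())
check(pp,R,6,s)
E
```

```text
clock: 10.7
tcp_pos: [0.5331, -0.0605, 0.2791]
tcp_rot: [3.094, 0.18, 0.561]
wrist_force: [0.1, -1.1, -1.3]
finger_gap: 0.0319
[ 0.53305375 -0.06053482  0.27913388] [3.0936093  0.1795936  0.56120556] 0.03192321843110263 [ 0.07027279 -1.07011792 -1.30822154] [-0.147  0.395  0.179  1.46  -0.153  2.437]
[-6, 16, 12] [-0.002, -0.071, -0.012]
[-12, 33, 23] [-0.005, -0.141, -0.024]
[-18, 49, 35] [-0.007, -0.212, -0.035]
[-24, 66, 46] [-0.009, -0.282, -0.047]
[-31, 82, 58] [-0.012, -0.353, -0.059]
[-37, 98, 70] [-0.014, -0.423, -0.071]
[-43, 115, 81] [-0.016, -0.494, -0.082]
[-49, 131, 93] [-0.019, -0.565, -0.094]
[-55, 148, 105] [-0.021, -0.635, -0.106]
[-61, 164, 116] [-0.023, -0.706, -0.118]
[-67, 180, 128] [-0.025, -0.776, -0.129]
[-67, 180, 128] [-0.025, -0.776, -0.129]
1 [ 0.537 -0.095  0.262] tip 0.248 e 0.0 [-0.16  0.5   0.27  1.54 -0.24  2.42] dq 0.11 [[0.62, -0.1, 0.68], [0.6, -0.03, 0.54]]
2 [ 0.541 -0.129  0.244] tip 0.231 e 0.0 [-0.17  0.62  0.37  1.62 -0.34  2.42] dq 0.11 [[0.67, -0.12, 0.64], [0.64, -0.05, 0.51]]
3 [ 0.546 -0.163  0.227] tip 0.215 e 0.0 [-0.19  0.73  0.48  1.71 -0.43  2.42] dq 0.12 [[0.71, -0.13, 0.6], [0.67, -0.06, 0.47]]
4 [ 0.55  -0.197  0.209] tip 0.198 e 0.0 [-0.2   0.85  0.59  1.8  -0.52  2.43] dq 0.12 [[0.75, -0.15, 0.56], [0.7, -0.08, 0.43]]
5 [ 0.554 -0.231  0.192] tip 0.182 e 0.0 [-0.22  0.99  0.72  1.91 -0.62  2.46] dq 0.13 [[0.79, -0.17, 0.51], [0.72, -0.09, 0.39]]
6 [ 0.558 -0.265  0.174] tip 0.166 e 0.0 [-0.23  1.14  0.9   2.04 -0.71  2.49] dq 0.17 [[0.82, -0.19, 0.45], [0.74, -0.11, 0.34]]
```

View pics/w6.png

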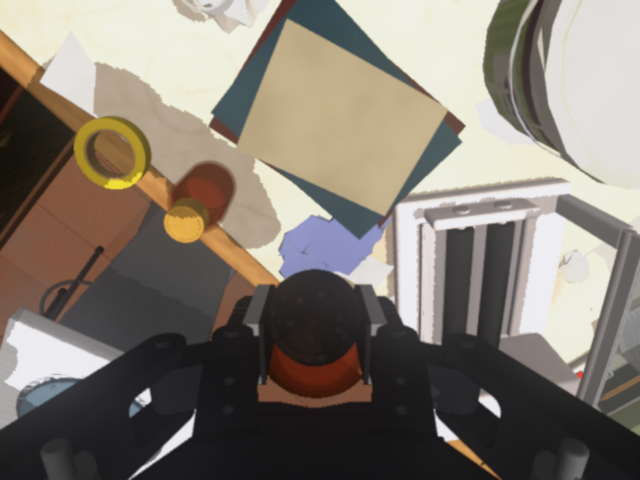

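```bash
python3 -m inch '{"travel":[[-6,16,12],[-12,33,23],[-18,49,35],[-24,66,46],[-31,82,58],[-37,98,70],[-43,115,81],[-49,131,93],[-55,148,105],[-61,164,116],[-67,180,128],[-67,180,128]],"angular":[[-0.002,-0.071,-0.012],[-0.005,-0.141,-0.024],[-0.007,-0.212,-0.035],[-0.009,-0.282,-0.047],[-0.012,-0.353,-0.059],[-0.014,-0.423,-0.071],[-0.016,-0.494,-0.082],[-0.019,-0.565,-0.094],[-0.021,-0.635,-0.106],[-0.023,-0.706,-0.118],[-0.025,-0.776,-0.129],[-0.025,-0.776,-0.129]]}' 1 80
python3 - <<'E'
from h import *
import scan
s=arm.get_state()
for n in ('wrist','top','scene'):
    im,d=arm.grab_frame(n);cv2.imwrite(f'pics/{n}7.png',im);np.savez(f'pics/{n}7.npz',im=im,d=d,p=s['tcp_pos'],r=s['tcp_rot'])
print(s['tcp_pos'],s['tcp_rot'],s['finger_gap'],s['wrist_force'],s['joints'].round(3))
p,R=scan.place(np.radians(55),-.06,.122,.087); delta(p+[0,0,.09],R)
E
```

```text
clock: 11.95
tcp_pos: [0.5571, -0.2637, 0.1668]
tcp_rot: [-3.127, 0.962, 0.697]
wrist_force: [-0.1, -0.2, -4.3]
finger_gap: 0.0319
[ 0.55712977 -0.26367705  0.16676019] [-3.12720072  0.96154296  0.69713914] 0.031853540312541895 [-0.06201997 -0.18394991 -4.28165132] [-0.231  1.146  0.895  2.041 -0.705  2.496]
travel [-0.0, 0.8, 2.1] ang [0.0004, -0.0064, -0.003] clk 12.1
```

View pics/wrist7.png

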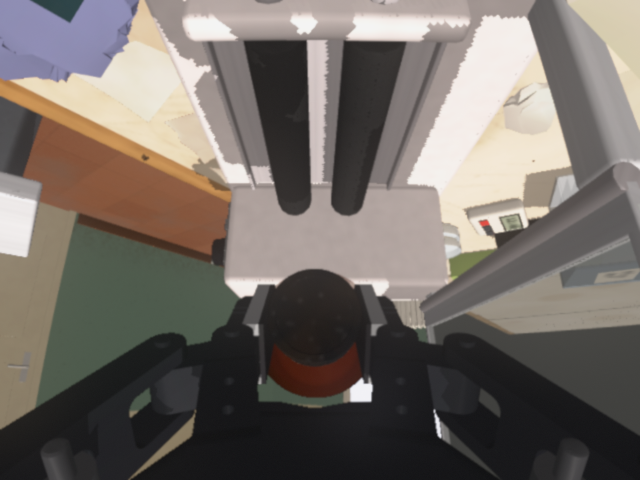

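View pics/top7.png

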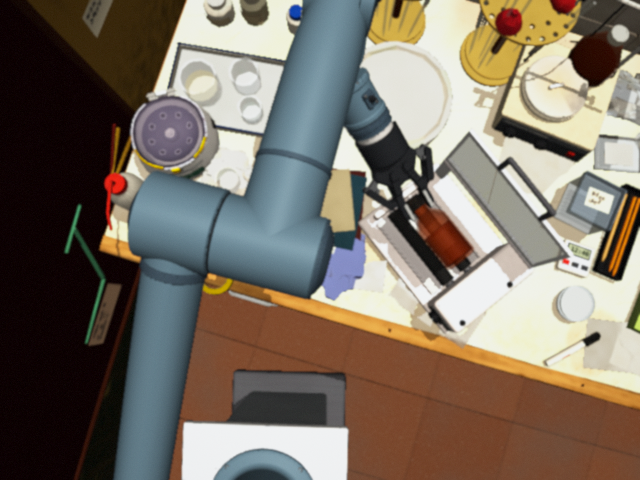

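View pics/scene7.png

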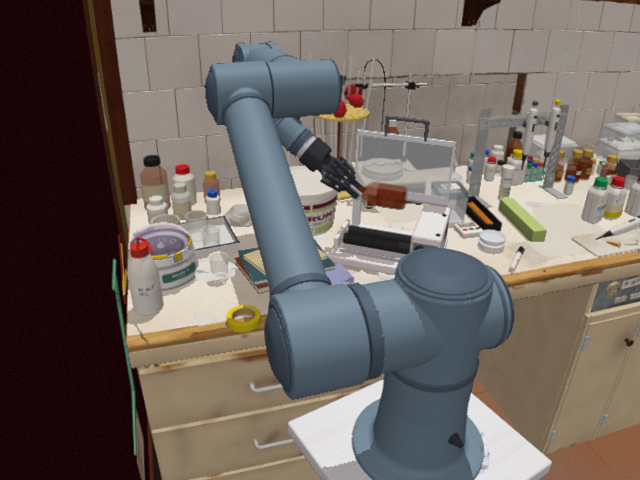

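Everything agrees: the bottle is held level over the rollers, base toward the housing, with the cap still at (316,318) in the wrist view, so it hasn't slipped. Next I'll measure the barrel in the top view.

Run:
```python
from h import *
z=np.load('pics/top7.npz');im=z['im'];d=z['d'];c=camof('top')
hsv=cv2.cvtColor(im,cv2.COLOR_BGR2HSV)
m=np.zeros(d.shape,np.uint8);mm=((hsv[...,0]<12)&(hsv[...,1]>130)&(im.max(2)>50));m[190:280,395:490]=mm[190:280,395:490]*255
m=cv2.morphologyEx(m,cv2.MORPH_OPEN,np.ones((3,3)))
n,l,st,ce=cv2.connectedComponentsWithStats(m);j=1+st[1:,4].argmax();print(st[j])
uv=np.argwhere(l==j)[:,::-1]; W=plane(c,uv.astype(float),.180)[:,:2]
D=depthpt(c,uv,d);print('z pct',np.percentile(D[:,2],[2,10,50,90,98]).round(3))
psi=np.radians(39.5);yr=np.array([np.cos(psi),np.sin(psi)]);xr=np.array([yr[1],-yr[0]]);O=np.array([.5134,-.3016])
L=(W-O)@np.c_[xr,yr]*1000
r=cv2.minAreaRect(L.astype(np.float32));print(r);print('y range',np.percentile(L[:,1],[1,99]),'x',np.percentile(L[:,0],[1,99]))
LD=(D[:,:2]-O)@np.c_[xr,yr]*1000
for a in range(-60,40,12):
    k=(LD[:,1]>a)&(LD[:,1]<a+12)
    if k.sum()>10: print(a,'x mid',(np.percentile(LD[k,0],3)+np.percentile(LD[k,0],97)).round(1)/2,'top z',np.percentile(D[k,2],90).round(4),k.sum())
```

```text
[ 415  204   57   63 1926]
z pct [0.176 0.182 0.194 0.199 0.201]
((-4.943849563598633, -0.9364433288574219), (56.80691146850586, 117.61278533935547), 0.11983586847782135)
y range [-56.85995366  54.7133812 ] x [-31.84336252  22.68913155]
-60 x mid -5.45 top z 0.1994 150
-48 x mid -5.4 top z 0.1996 234
-36 x mid -5.35 top z 0.1994 236
-24 x mid -5.85 top z 0.1995 233
-12 x mid -5.85 top z 0.1996 237
0 x mid -5.75 top z 0.1997 236
12 x mid -5.6 top z 0.2 230
24 x mid -5.05 top z 0.1978 181
36 x mid -5.2 top z 0.1906 111
```

Run:
```python
from h import *
s=arm.get_state()
im,d=arm.grab_frame('wrist');cv2.imwrite('pics/w8.png',im)
it,dt=arm.grab_frame('top')
print(s['tcp_pos'],s['tcp_rot'],s['wrist_force'],s['finger_gap'])
c=camof('wrist',s)
psi=np.radians(39.5);yr=np.array([np.cos(psi),np.sin(psi)]);xr=np.array([yr[1],-yr[0]]);O=np.array([.5134,-.3016])
fr=lambda P:np.c_[(P[:,:2]-O)@np.c_[xr,yr],P[:,2]]*1000
R=Ro.from_euler('xyz',s['tcp_rot']).as_matrix();g=s['tcp_pos']-.005*R[:,2]
print('grip in roller',fr(g[None]),'tool y',fr((O.tolist()+[0]+R[:,1])[None]) if 0 else (R[:2,1]@np.c_[xr,yr],R[2,1]))
ax=.574*R[:,0]-.819*R[:,2];print('bottle axis in roller',ax[:2]@np.c_[xr,yr],ax[2], 'base',fr((g-.122*ax)[None]))
dark=(im.max(2)<70)
for v in range(60,200,20):
    u=np.where(dark[v,235:420])[0]+235
    gaps=np.where(np.diff(u)>6)[0]
    seg=np.split(u,gaps+1);seg=[x for x in seg if len(x)>15]
    if len(seg)==2:
        mids=[x.mean() for x in seg]; P=fr(plane(c,[(m,v) for m in mids],.058));print(v,[ (x[0],x[-1]) for x in seg],P.round(1).tolist(),'mid x',P[:,0].mean().round(1))
z=it;hsv=cv2.cvtColor(it,cv2.COLOR_BGR2HSV);ct=camof('top')
m=np.zeros(dt.shape,np.uint8);m[190:280,395:490]=((hsv[...,0]<12)&(hsv[...,1]>110)&(it.max(2)>40))[190:280,395:490]*255
m=cv2.morphologyEx(m,cv2.MORPH_OPEN,np.ones((3,3)))
cs=max(cv2.findContours(m,0,1)[0],key=cv2.contourArea);L=fr(plane(ct,cs.reshape(-1,2).astype(float),g[2]))
print(cv2.minAreaRect(L[:,:2].astype(np.float32)))
```

```text
[ 0.55895806 -0.26306151  0.17535141] [3.1368766  0.95351734 0.68416011] [-0.88017572  0.53711084 -0.96961141] 0.03199798458149586
grip in roller [[ -0.76094799  63.74452058 178.24546945]] tool y (array([ 0.9999953, -0.0013992]), np.float64(0.0027297277557327693))
bottle axis in roller [0.00138303 1.00009969] 0.0059750315943390975 base [[ -0.92967783 -58.26764138 177.5165156 ]]
60 [(np.int64(248), np.int64(302)), (np.int64(337), np.int64(390))] [[-17.9, 70.8, 58.0], [23.3, 70.7, 58.0]] mid x 2.7
80 [(np.int64(252), np.int64(303)), (np.int64(336), np.int64(386))] [[-17.9, 58.1, 58.0], [23.5, 58.0, 58.0]] mid x 2.8
100 [(np.int64(256), np.int64(304)), (np.int64(334), np.int64(381))] [[-17.9, 43.6, 58.0], [23.3, 43.4, 58.0]] mid x 2.7
120 [(np.int64(261), np.int64(304)), (np.int64(333), np.int64(376))] [[-17.9, 26.9, 58.0], [23.3, 26.8, 58.0]] mid x 2.7
140 [(np.int64(265), np.int64(305)), (np.int64(332), np.int64(372))] [[-17.9, 7.6, 58.0], [23.6, 7.4, 58.0]] mid x 2.9
160 [(np.int64(269), np.int64(306)), (np.int64(330), np.int64(367))] [[-17.9, -15.3, 58.0], [23.3, -15.5, 58.0]] mid x 2.7
180 [(np.int64(274), np.int64(306)), (np.int64(329), np.int64(362))] [[-17.9, -42.6, 58.0], [23.4, -42.9, 58.0]] mid x 2.7
((-0.9507961273193359, -0.03603363037109375), (55.762298583984375, 119.16065979003906), 0.5196355581283569)
```

```bash
python3 -m inch '{"travel":[[8,1,6],[20,2,14],[33,2,23],[45,2,32],[56,2,40],[65,2,46],[65,2,46],[65,2,46]],"angular":[[0,0,0],[0,0,0],[0,0,0],[0,0,0],[0,0,0],[0,0,0],[0,0,0],[0,0,0]]}' 1 80
python3 - <<'E'
from h import *
s=arm.get_state()
R=Ro.from_euler('xyz',s['tcp_rot']).as_matrix();g=s['tcp_pos']-.005*R[:,2];print(g,s['wrist_force'],s['wrist_torque'],s['joints'].round(3),R[2])
im,d=arm.grab_frame('scene');cv2.imwrite('pics/s9.png',cv2.resize(im[120:320,280:500],(660,600),interpolation=cv2.INTER_CUBIC))
im,d=arm.grab_frame('wrist');cv2.imwrite('pics/w9.png',im)
E
```

```text
clock: 13.0
tcp_pos: [0.5602, -0.2654, 0.0964]
tcp_rot: [3.137, 0.955, 0.685]
wrist_force: [-0.0, 0.2, -2.3]
finger_gap: 0.0321
[ 0.56339256 -0.26276108  0.09932982] [-0.01438166  0.18288576 -2.25695016] [ 0.76128765 -0.8641794   0.04806255] [-0.231  1.177  0.789  1.889 -0.708  2.494] [-0.81650796  0.00270288 -0.57732785]
```

View pics/s9.png

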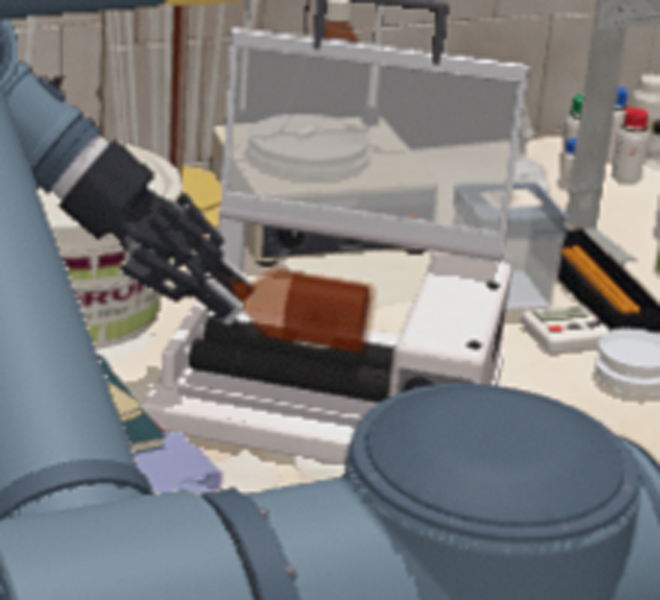

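View pics/w9.png

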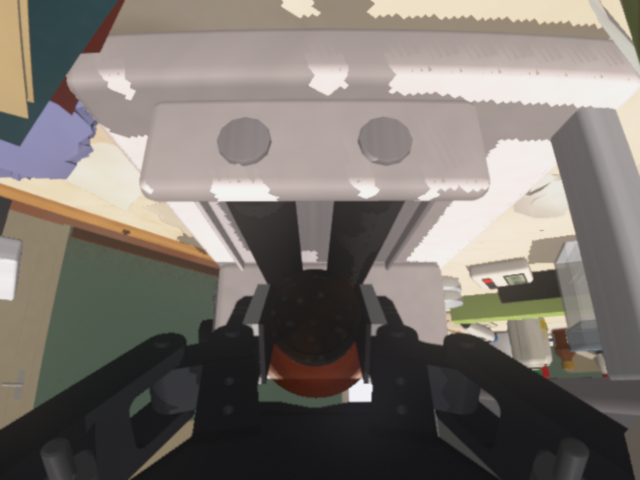

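The wrist view shows the roller shaft ends at columns 244 and 386, mid 315, which matches the cap's 316, so the bottle is centred. The scene view shows it level just above the rollers. I'll lower the last 13 mm slowly and check the force.

```bash
python3 -m inch '{"travel":[[2,0,1.5],[4,0,3],[6,0,4.3],[8,0,5.8],[9,0,6.4],[9,0,6.4]],"angular":[[0,0,0],[0,0,0],[0,0,0],[0,0,0],[0,0,0],[0,0,0]]}' 1 80
python3 -m inch '{"travel":[[0.6,0,0.5],[1.2,0,0.9],[1.7,0,1.2],[1.7,0,1.2]],"angular":[[0,0,0],[0,0,0],[0,0,0],[0,0,0]]}' 1 80
```

```text
clock: 13.7
tcp_pos: [0.5601, -0.2653, 0.0857]
tcp_rot: [3.137, 0.956, 0.685]
wrist_force: [-1.0, 1.7, 1.0]
finger_gap: 0.0322
clock: 14.1
tcp_pos: [0.5602, -0.2652, 0.0849]
tcp_rot: [3.137, 0.956, 0.685]
wrist_force: [-1.2, 4.3, 6.9]
finger_gap: 0.0322
```

```bash
python3 -m inch '{"travel":[[0,-1,0],[0,-2,0],[0,-2,0]],"angular":[[0,0,0],[0,0,0],[0,0,0]]}' 1 40
python3 -m inch '{"travel":[[0,0,0],[0,0,0]],"angular":[[0,0,0],[0,0,0]]}' 1 20
```

```text
clock: 14.4
tcp_pos: [0.5599, -0.2649, 0.085]
tcp_rot: [3.131, 0.956, 0.682]
wrist_force: [1.7, 0.9, 6.2]
finger_gap: 0.0322
clock: 14.6
tcp_pos: [0.5599, -0.2649, 0.085]
tcp_rot: [3.131, 0.956, 0.682]
wrist_force: [2.3, 0.2, 6.6]
finger_gap: 0.0323
```

```bash
python3 -m inch '{"travel":[[0,0,0],[0,0,0],[0,0,0],[0,0,0],[0,0,0]],"angular":[[0,0,0],[0,0,0],[0,0,0],[0,0,0],[0,0,0]]}' 0.35 20
python3 - <<'E'
from h import *
s=arm.get_state();print(s['finger_gap'],s['wrist_force'],s['tcp_pos'])
im,d=arm.grab_frame('wrist');cv2.imwrite('pics/w10.png',im)
im,d=arm.grab_frame('scene');cv2.imwrite('pics/s10.png',cv2.resize(im[120:320,280:500],(660,600),interpolation=cv2.INTER_CUBIC))
E
```

```text
clock: 15.1
tcp_pos: [0.559, -0.2639, 0.083]
tcp_rot: [3.137, 0.955, 0.685]
wrist_force: [0.2, 0.7, -0.2]
finger_gap: 0.0554
0.05540359277917443 [ 0.20608413  0.68738424 -0.16889175] [ 0.55895959 -0.26390051  0.08300634]
```

View pics/w10.png

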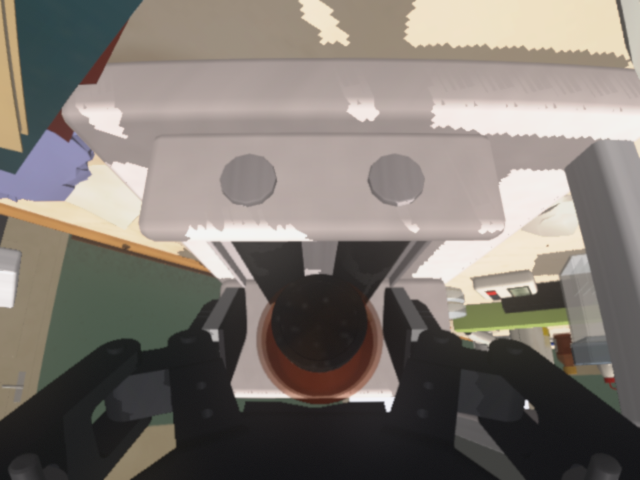

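View pics/s10.png

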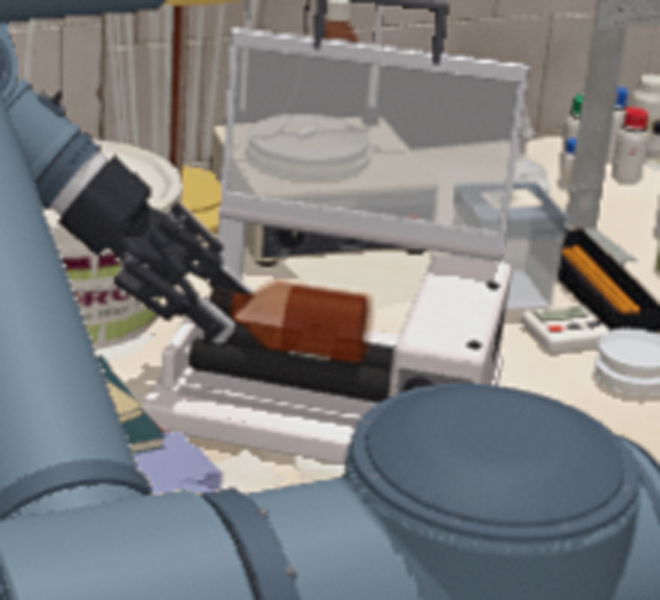

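Run:
```python
from h import *
s=arm.get_state();R=Ro.from_euler('xyz',s['tcp_rot']);z=R.as_matrix()[:,2]
check(s['tcp_pos']-.13*z,R,5,s)
R2=R*Ro.from_rotvec([0,.3,0]);print(R2.as_matrix()[:,2].round(2)); check(s['tcp_pos']-.13*z+[0,0,.05],R2,5,s)
```

```text
1 [ 0.575 -0.25   0.098] tip 0.09 e 0.0 [-0.21  1.23  0.91  1.97 -0.69  2.52] dq 0.15 [[0.84, -0.18, 0.37], [0.76, -0.1, 0.27]]
2 [ 0.592 -0.237  0.113] tip 0.105 e 0.002 [-0.19  1.32  1.13  2.12 -0.68  2.53] dq 0.22 [[0.86, -0.16, 0.39], [0.78, -0.08, 0.28]]
3 [ 0.608 -0.223  0.128] tip 0.12 e 0.039 [-0.16  1.3   1.16  2.12 -0.68  2.52] dq 0.03 [[0.86, -0.14, 0.41], [0.78, -0.06, 0.31]]
4 [ 0.624 -0.21   0.143] tip 0.135 e 0.079 [-0.14  1.28  1.19  2.12 -0.68  2.51] dq 0.03 [[0.86, -0.12, 0.44], [0.78, -0.05, 0.33]]
5 [ 0.641 -0.196  0.158] tip 0.15 e 0.123 [-0.11  1.27  1.22  2.12 -0.68  2.49] dq 0.03 [[0.86, -0.1, 0.46], [0.78, -0.03, 0.35]]
[-0.47 -0.39 -0.79]
1 [ 0.575 -0.25   0.108] tip 0.099 e 0.0 [-0.22  1.16  0.82  1.89 -0.66  2.47] dq 0.06 [[0.82, -0.18, 0.4], [0.75, -0.1, 0.29]]
2 [ 0.592 -0.237  0.133] tip 0.124 e 0.0 [-0.21  1.14  0.91  1.93 -0.62  2.44] dq 0.08 [[0.82, -0.18, 0.45], [0.76, -0.1, 0.33]]
3 [ 0.608 -0.223  0.158] tip 0.148 e 0.0 [-0.2   1.15  1.02  1.99 -0.58  2.42] dq 0.11 [[0.83, -0.17, 0.49], [0.77, -0.09, 0.37]]
4 [ 0.624 -0.21   0.183] tip 0.173 e 0.0 [-0.19  1.19  1.21  2.1  -0.53  2.4 ] dq 0.19 [[0.83, -0.16, 0.53], [0.77, -0.09, 0.41]]
5 [ 0.641 -0.196  0.208] tip 0.197 e 0.028 [-0.18  1.14  1.22  2.07 -0.49  2.37] dq 0.05 [[0.81, -0.15, 0.57], [0.77, -0.08, 0.44]]
```

```bash
python3 -m inch '{"travel":[[-5,0,-4],[-12,0,-9],[-22,0,-16],[-33,0,-24],[-45,0,-33],[-57,0,-41],[-66,0,-47],[-66,0,-47]],"angular":[[0,0,0],[0,0,0],[0,0,0],[0,0,0],[0,0,0],[0,0,0],[0,0,0],[0,0,0]]}' 0.35 20
python3 - <<'E'
from h import *
s=arm.get_state();R=Ro.from_euler('xyz',s['tcp_rot']);print(s['wrist_force'])
R2=R*Ro.from_rotvec([0,.5,0]);p=s['tcp_pos']+[0.03,.06,.06]; delta(p,R2,s); check(p,R2,5,s)
for n in ('top','scene','wrist'):
    im,d=arm.grab_frame(n);cv2.imwrite(f'pics/{n}11.png',im);np.savez(f'pics/{n}11.npz',im=im,d=d,p=s['tcp_pos'],r=s['tcp_rot'])
E
```

```text
clock: 16.0
tcp_pos: [0.5597, -0.2638, 0.1666]
tcp_rot: [3.131, 0.953, 0.68]
wrist_force: [0.2, -0.2, 0.2]
finger_gap: 0.0556
[ 0.17610719 -0.22217844  0.18307843]
travel [-13.5, -26.9, -84.8] ang [-0.0, 0.5, -0.0] clk 16.0
1 [ 0.566 -0.252  0.179] tip 0.169 e 0.0 [-0.23  1.05  0.81  1.93 -0.65  2.43] dq 0.09 [[0.8, -0.19, 0.49], [0.74, -0.11, 0.37]]
2 [ 0.572 -0.24   0.191] tip 0.18 e 0.0 [-0.24  0.97  0.75  1.86 -0.58  2.37] dq 0.08 [[0.78, -0.19, 0.53], [0.73, -0.11, 0.41]]
3 [ 0.578 -0.228  0.203] tip 0.191 e 0.0 [-0.24  0.9   0.69  1.79 -0.51  2.32] dq 0.07 [[0.76, -0.19, 0.56], [0.71, -0.11, 0.44]]
4 [ 0.584 -0.216  0.215] tip 0.203 e 0.0 [-0.25  0.83  0.64  1.73 -0.44  2.28] dq 0.07 [[0.73, -0.19, 0.6], [0.7, -0.12, 0.47]]
5 [ 0.59  -0.204  0.227] tip 0.214 e 0.0 [-0.26  0.76  0.59  1.67 -0.37  2.24] dq 0.07 [[0.71, -0.19, 0.63], [0.69, -0.12, 0.49]]
```

View pics/top11.png

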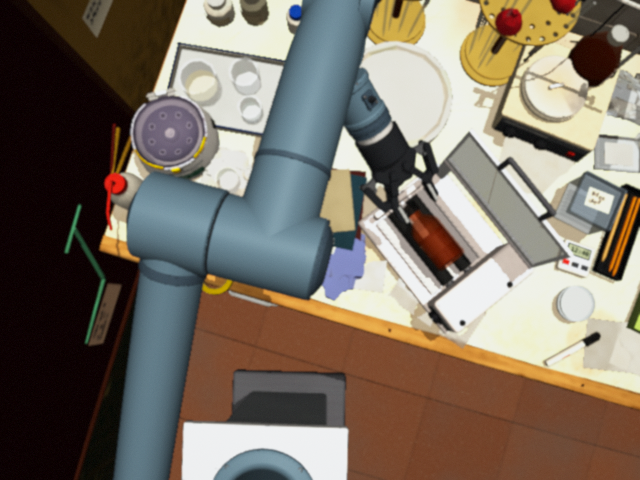

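View pics/scene11.png

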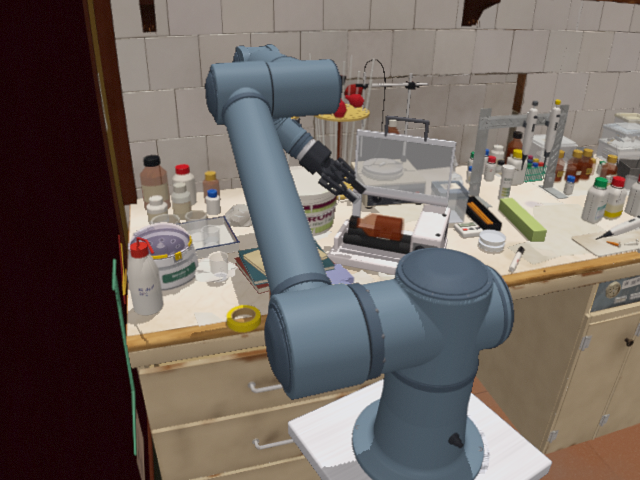

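```bash
python3 -m inch '{"travel":[[-2,-4,-14],[-5,-9,-28],[-7,-14,-42],[-9,-18,-57],[-12,-23,-71],[-14,-27,-85],[-14,-27,-85]],"angular":[[0,0.08,0],[0,0.17,0],[0,0.25,0],[0,0.33,0],[0,0.42,0],[0,0.5,0],[0,0.5,0]]}' 0.35 20
python3 - <<'E'
from h import *
s=arm.get_state()
for n in ('top','wrist'):
    im,d=arm.grab_frame(n);cv2.imwrite(f'pics/{n}12.png',im);np.savez(f'pics/{n}12.npz',im=im,d=d,p=s['tcp_pos'],r=s['tcp_rot'])
z=np.load('pics/top12.npz');im=z['im'];d=z['d'];c=camof('top')
psi=np.radians(39.5);yr=np.array([np.cos(psi),np.sin(psi)]);xr=np.array([yr[1],-yr[0]]);O=np.array([.5134,-.3016])
fr=lambda P:np.c_[(P[:,:2]-O)@np.c_[xr,yr],P[:,2]]*1000
hsv=cv2.cvtColor(im,cv2.COLOR_BGR2HSV)
m=np.zeros(d.shape,np.uint8);m[190:290,385:490]=((hsv[...,0]<12)&(hsv[...,1]>110)&(im.max(2)>40))[190:290,385:490]*255
m=cv2.morphologyEx(m,cv2.MORPH_OPEN,np.ones((3,3)))
n,l,st,ce=cv2.connectedComponentsWithStats(m);j=1+st[1:,4].argmax();uv=np.argwhere(l==j)[:,::-1]
print(cv2.minAreaRect(fr(plane(c,uv.astype(float),.086))[:,:2].astype(np.float32)))
D=fr(depthpt(c,uv,d))
for a in range(-70,30,14):
    k=(D[:,1]>a)&(D[:,1]<a+14);print(a,'x mid',(np.percentile(D[k,0],5)+np.percentile(D[k,0],95)).round(1)/2,'top z',np.percentile(D[k,2],90).round(1),k.sum())
print('y range',np.percentile(D[:,1],[0.5,99.5]))
E
```

```text
clock: 16.85
tcp_pos: [0.5896, -0.2041, 0.2279]
tcp_rot: [3.133, 0.452, 0.684]
wrist_force: [-0.4, 0.4, 1.4]
finger_gap: 0.0555
((0.7469062805175781, -0.25949859619140625), (57.475563049316406, 118.83709716796875), 0.7618615627288818)
-70 x mid 8.0 top z 114.9 8
-56 x mid -1.35 top z 115.9 216
-42 x mid -1.5 top z 116.2 231
-28 x mid -2.0 top z 116.3 237
-14 x mid -2.4 top z 116.6 239
0 x mid -2.65 top z 116.2 233
14 x mid -3.25 top z 116.5 244
28 x mid -0.65 top z 111.9 177
y range [-55.8829512   57.12688384]
```

View pics/wrist12.png

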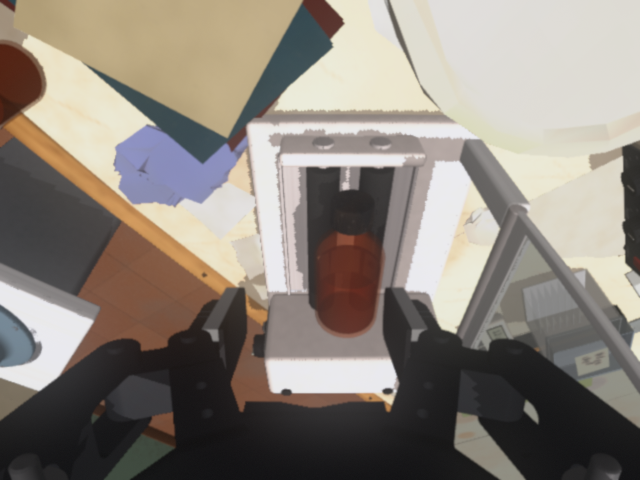

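View pics/top12.png

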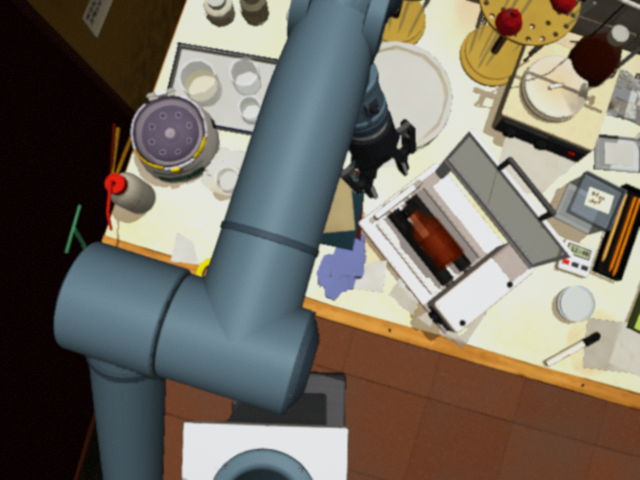

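Run:
```python
from h import *
z=np.load('pics/top12.npz');im=z['im'];d=z['d'];c=camof('top')
psi=np.radians(39.5);yr=np.array([np.cos(psi),np.sin(psi)]);xr=np.array([yr[1],-yr[0]]);O=np.array([.5134,-.3016])
fr=lambda P:np.c_[(P[:,:2]-O)@np.c_[xr,yr],P[:,2]]*1000
m=np.zeros(d.shape,np.uint8);m[150:225,495:560]=(im.max(2)<75)[150:225,495:560]
uv=np.argwhere(m>0)[:,::-1];P=fr(depthpt(c,uv,d));P=P[P[:,2]>320];print(len(P),np.median(P,0).round(1),'angle',np.arctan2(np.median(P[:,2])-5-126,100-np.median(P[:,0])))
s=arm.get_state();print(s['clock'],abs(s['qd']).max(),s['wrist_force'])
```

```text
216 [112.  -26.3 333.1] angle 1.6303332766678125
16.95 0.03948859139613913 [-1.0008549   0.32101724  0.57866517]
```

```bash
python3 -m inch '{"travel":[[0,0,0],[0,0,0],[0,0,0]],"angular":[[0,0,0],[0,0,0],[0,0,0]]}'
python3 - <<'E'
from bench import arm
print(arm.close_job())
E
```

```text
clock: 17.25
tcp_pos: [0.5889, -0.2035, 0.2231]
tcp_rot: [3.141, 0.457, 0.688]
wrist_force: [-1.0, 1.3, -0.3]
finger_gap: 0.0554
the job is handed in; nothing more can be done
None
```

The tall amber bottle is lying in the roller's valley with its cap toward the open end, and the cover is standing open. The job was handed in at about 17 s with no verdict reported.

I swung the cover up by its bar and let go. I then gripped the tall bottle by its cap with the tool slanted 55° below level, lifted it, turned it level over the rollers and lowered it. Contact at set-down was about 9 N by the wrist force. I opened the fingers and backed away.

**Last checks:**
- **Cover:** about 1.63 rad, measured from the bar in the top view.
- **Bottle height and level:** the barrel top is at 115–117 mm along its length, so its axis is level at about 87 mm.
- **Bottle position:** about 1 mm off the valley's middle, within 1° of the rollers' direction, with the underside at about y -58 mm.
- **Robot:** the fingers were clear of everything and the wrist force was near zero.
- **Shorter bottle:** nothing came near it; in the last wrist view only part of it shows, at the edge of the picture. I did not measure its position again at the end.

**One disagreement:** before lowering, the wrist camera put the valley about 2.7 mm farther back than the top camera did. I set the bottle between the two readings, and after contact I moved it forward until the side force was small.

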